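Blank off a port: slide the disc into its recess and close the retaining bar

ROBOT

A 6-joint arm with a two-finger parallel gripper is mounted at the origin on the work surface. World frame = base frame: x ahead of the robot, y to its left, z up, the work surface at z = 0. Lengths are in m, angles in rad, forces in N, time in s.
With the tool pointing down it reaches from about 0.3 to 0.875 m from the base axis. Payload 6.4 kg.
Tool frame: the origin (TCP) lies midway between the tips of the shut fingers; the grasp point (between the pads) lies 19 mm behind it; x points along the fingers, z is the direction in which the jaws open and shut, and the axes are right-handed (so a half turn about x gives the same grasp; the last joint's range is limited). The gripper opens to 85 mm and grips with 20 to 120 N. Pads are 22 mm wide; open, the fingers measure 114 mm over their backs; the gripper's body (76 mm by 85 mm) begins 54 mm behind the grasp point. The pads swing forward as they close: fully open they stand 13 mm farther back than shut.
Start: joints at [1.105, 0.181, 1.607, -0, 1.354, -0.206], TCP at [0.148, 0.556, 0.211] pointing down, gripper open.
Joint ranges: [-2.99, 2.99], [-0.89, 2.07], [0.3, 2.58], [-1.14, 4.28], [0, 2.63], [-3.12, 3.12]. Speed limits (rad/s): [2.57, 2.57, 3.01, 3.14, 3.14, 3.14].

INTERFACE

Orientations are given as a unit quaternion [x, y, z, w].
In Python, from plant import bot gives the robot as it stands.
- The arm moves only by the tool move_arm, never from a script. Its arguments are lists of equal length, an entry for each row: "slide": the shift along the tool's x, y, z in mm, a list of three; "dr": the turn, a rotation vector about the tool's x, y, z in rad, a list of three; "fingers": the finger opening in mm, from 0 to 85.4. In form: {"slide": [[x, y, z], ...], "dr": [[ax, ay, az], ...], "fingers": [fingers, ...]}. A call has exactly 8 rows; each row is the pose to reach, as a shift and turn from the pose commanded when the call began, along the tool's axes at that moment; what a row does not reach only later rows make up. A row lasts 1/12 s, in which the tool goes at most 41.7 mm and 7.16 degrees, less where a joint would pass 70% of its speed; a pose out of reach is approached as far as the arm can. A call with a gripper value outside its range is refused whole. The fingers move at their own pace and stop on an object; "squeeze" is the grip in N (left out, the last holds). Time passes only in rows, so rows that repeat a pose let the fingers close, or fill a call up. It gives the time, the measured TCP pose, the force and the opening at its end, in the units of the state.
- bot.get_obs(): the state, without advancing time (a new reading comes with each control period).
- bot.snapshot(name): name is "side" or "top"; returns the picture (384x512x3 uint8, red, green, blue); there is no depth.
- bot.camera_model(name): a dict with "fx", "fy", "cx", "cy" (pixels), "xyz" and "orientation" of the camera in the world. Camera axes: x right, y down, z forward; pixel columns grow to the right and rows downward; lengths in m; the calibration is good to about 2 mm. A picture is of the moment at which its call begins. camera_model takes no time and is no camera call.
- bot.sign_off(): hands the job in, once; it reports no verdict.
The state is a dict: "time": time; "joint_pos": joint angles; "qd": joint speeds; "joint_efforts": joint torques, N m; "tcp_pos": TCP position; "tcp_rot": TCP orientation; "force": force on the tool from outside, world axes, zero at the start; "moment": the same for the moment, N m; "gripper_width": finger opening in m.
Only numpy, scipy, OpenCV 4.12 (cv2) and the standard library are available. Lean on these libraries where they do the work, as an engineer would, in place of code of your own. Each camera call takes 0.05 s, during which the arm holds its last target.

TASK

Slide the smaller white disc across the steel cover plate, never picking it up off the plate, until it drops flat into the shallow round recess. Then swing the retaining bar across it, right up to its stop, and let go. Leave the larger disc and everything else on the bench where they are.

Things in the scene. Friction and masses are not known exactly. Their poses are not given: they have to be found in the camera images.
- plate: fixed steel cover plate, 14 mm thick, flat on the bench. Origin on the bench under the recess's centre; z up. The plate reaches 95 mm to its -x, 115 mm to +x and 185 mm to either side in y. The bar's pivot lies to +x. A stop pin, 8 mm thick and 13 mm high, stands on the plate at (55, -12.5) mm.
- pocket (a point): centre of the round recess, level with the plate's top face (14 mm above the bench). The recess is 53 mm across and 5 mm deep with a flat floor (a thin dark gasket) and a 1 mm bevelled rim. Axes are the plate's.
- disc_center (a point): centre (half-way up) of the smaller white plastic disc, 50 mm across, 8 mm thick, about 35 g, lying flat on the plate 85 to 115 mm from the recess on its +y or -y side. Lying on the plate its centre is 4 mm above the plate's top face; seated in the recess it is 1 mm below that face, and the disc then stands 3 mm proud. z is the disc's axis.
- bar (a joint): angle (rad) of the flat aluminium bar about its upright pivot. 0: closed against its stop, pointing to the plate's -x over the recess; grows as it opens to the plate's +y (clockwise from above), up to 2.1. Starts at 1.4 to 2.0, stays where left (about 1.3 N at the knob). 16 mm wide, underside 5.5 mm, top 11.5 mm above the plate's top face: clears a seated, flat disc only. Ends 10 mm past the knob.
- bar_knob (a point): middle of the bar's upright round black knob, 14 mm thick and 30 mm tall, 80 mm from the pivot, standing on the bar (from 11.5 to 41.5 mm above the plate's top face; this point is 26.5 mm above it). The knob is fixed to the bar and swings with it.
- bar_pivot (a point): the bar's pivot axis at the level of the plate's top face, 75 mm from the recess's centre along the plate's +x. Axes are the plate's.
- big_disc_center (a point): centre of the larger white plastic disc, 66 mm across and 8 mm thick, lying on the plate on the other side of the recess from the smaller disc. It does not fit the recess. To be left alone.
- thumb_nut: brass thumb nut, 26 mm across, 14 mm tall, on the plate's +x, -y corner; origin under its centre. A bystander.
- spanner: steel spanner lying on the bench beyond the plate. A bystander.
- collar: dark steel ring, 52 mm across, 12 mm tall, on the bench on the robot's side of the plate. A bystander.
- jar: amber glass jar, 52 mm across, 75 mm tall, on the bench to the right; origin under its centre. A bystander.
- beaker: glass beaker, 68 mm across, 85 mm tall, on the bench to the left; origin under its centre. A bystander.
- wash_bottle: white plastic bottle, 60 mm across, 140 mm tall, on the bench to the left; origin under its centre. A bystander.
Things that resemble listed ones, but are neither listed nor needed, are in the scene too. Leave any yellow look-alike of the part that bears disc_center alone.

How it is judged:
On the way, in this order (a step that is already met when the one before it is completed fails the run):
1. the smaller disc lies flat in the recess (horizontal distance between disc_center and pocket below 0.003 m and z of disc_center in the frame of pocket below 0.0008 m and angle between disc_center's own z axis and vertical below 0.04 rad), for 0.2 s.
2. the bar is swung across it, up to its stop (value of joint bar below 0.1 rad), for 0.2 s.
At the end, for the whole second after the job is handed in: the smaller disc lies flat at the bottom of the recess (centre within 3 mm of the recess's axis and below the plate's top face within 0.8 mm, tilt under 0.04 rad) and the bar is closed over it (under 0.1 rad from its stop) (all of step 1 and value of joint bar below 0.1 rad); the robot touches nothing.
It fails at once if the smaller disc is lifted (its centre more than 9 mm above where it lay on the plate) (z of disc_center in the frame of pocket above 0.013 m).
It fails at once if the larger disc or another bystander is shifted more than 30 mm (distance of any of big_disc_center, thumb_nut, spanner, collar, jar, beaker, wash_bottle from where it was at the start of the episode above 0.03 m).
It also fails if it takes over 51 s, if anything falls off the work surface, if the arm or the gripper's body presses on something with over 40 N, if the wrist force passes 120 N, or if a joint passes its speed limit or range.

## Working session

There is one attempt and no reset: what is moved stays moved. The work goes in short steps, Python scripts to look and compute and a tool call to move; the robot and the scene stay as the last step left them, time stands still between calls to the robot, and variables do not carry over. Pictures are saved under pics/ and viewed, and the job is handed in when it is done.

Besides the shell and the picture viewer there is one more tool, called after "Request:" by a JSON object that holds its "api" and its "payload". move_arm: Moves the arm, as the interface text tells. Its arguments: {"type":"object","properties":{"slide":{"type":"array"},"dr":{"type":"array"},"fingers":{"type":"array"},"squeeze":{"type":"number"}},"required":["slide","dr","fingers"]}

```bash
ls; mkdir -p pics; python3 - <<'E'
from plant import bot
import cv2
o=bot.get_obs()
print(o['time'],o['tcp_pos'],o['tcp_rot'],o['gripper_width'],o['force'])
for n in('side','top'):
    cv2.imwrite(f'pics/{n}0.png',cv2.cvtColor(bot.snapshot(n),cv2.COLOR_RGB2BGR)); print(bot.camera_model(n))
E
```

```text
pics
0.0 [0.14742298 0.55517572 0.20990056] [-0.43126102  0.56112904  0.43075081  0.56000168] 0.08585901879362275 [ 0.13448478 -0.39814828 -0.30676935]
{'fx': 411.0888564091416, 'fy': 411.0888564091416, 'cx': 256.1232643695171, 'cy': 195.21761078081363, 'xyz': array([ 0.1924714 , -0.84712115,  0.75497782]), 'orientation': array([ 0.87981171, -0.15931827,  0.08649411, -0.43939483])}
{'fx': 493.0090212955101, 'fy': 493.0090212955101, 'cx': 251.26212112636944, 'cy': 199.52206375689983, 'xyz': array([0.34832652, 0.01673488, 1.31106139]), 'orientation': array([ 0.71274692, -0.69696239,  0.06276419, -0.04791572])}
```

View pics/top0.png

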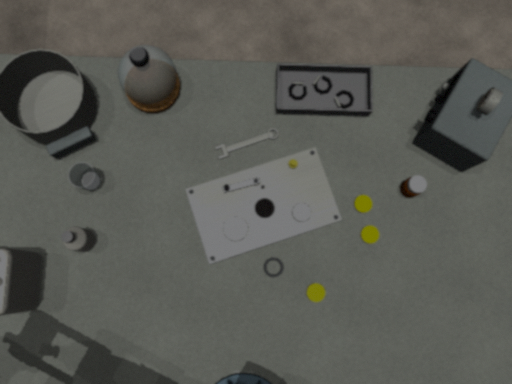

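View pics/side0.png

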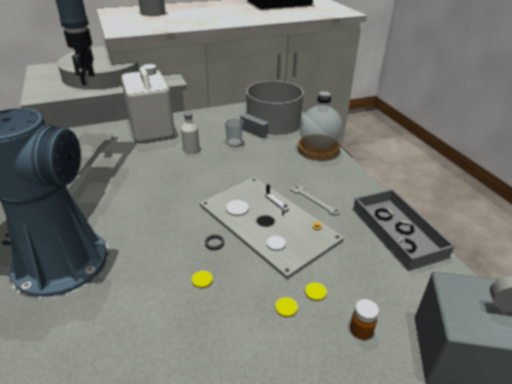

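```bash
cat > h.py <<'E'
import numpy as np, cv2
from scipy.spatial.transform import Rotation as R
from plant import bot
def ray(n,u,v,z):
    c=bot.camera_model(n); d=R.from_quat(c['orientation']).apply([(u-c['cx'])/c['fx'],(v-c['cy'])/c['fy'],1]); p=np.array(c['xyz'])
    return p+d*(z-p[2])/d[2]
def proj(n,P):
    c=bot.camera_model(n); q=R.from_quat(c['orientation']).inv().apply(np.array(P)-c['xyz'])
    return np.array([c['fx']*q[0]/q[2]+c['cx'],c['fy']*q[1]/q[2]+c['cy']])
def blobs(m,lo,hi):
    out=[]
    for c in cv2.findContours(m,cv2.RETR_EXTERNAL,cv2.CHAIN_APPROX_NONE)[0]:
        a=cv2.contourArea(c)
        if lo<a<hi: 
            M=cv2.moments(c); out.append((M['m10']/M['m00'],M['m01']/M['m00'],a))
    return out
def crop(img,x0,y0,x1,y1,k,name,con=True):
    c=img[y0:y1,x0:x1]
    if con: c=cv2.normalize(c.astype(float),None,0,255,cv2.NORM_MINMAX).astype('uint8')
    cv2.imwrite(name,cv2.resize(c,None,fx=k,fy=k,interpolation=cv2.INTER_CUBIC))
E
python3 - <<'E'
from h import *
t=cv2.imread('pics/top0.png'); crop(t,180,140,345,270,4.8,'pics/tc.png')
s=cv2.imread('pics/side0.png'); crop(s,190,170,350,280,5,'pics/sc.png')
for n,i in(('top',t),('side',s)):
    g=cv2.cvtColor(i,6)
    roi=np.zeros_like(g)
    if n=='top': roi[140:270,180:345]=255
    else: roi[170:280,190:350]=255
    for th in (30,50,70): print(n,th,[np.round((u,v,a,*ray(n,u,v,.014)),3).tolist() for u,v,a in blobs(((g<th)*(roi)).astype('uint8'),3,600)])
E
```

```text
top 30 [[264.149, 207.773, 190.5, 0.532, -0.043, 0.014]]
top 50 [[264.294, 207.656, 228.0, 0.533, -0.044, 0.014], [226.0, 187.238, 7.0, 0.585, 0.06, 0.014]]
top 70 [[273.202, 262.652, 58.5, 0.388, -0.069, 0.014], [264.186, 207.752, 259.0, 0.532, -0.043, 0.014], [226.111, 187.343, 16.5, 0.585, 0.059, 0.014]]
side 30 [[267.476, 188.762, 3.5, 0.599, 0.094, 0.014]]
side 50 [[265.076, 220.585, 86.0, 0.535, -0.043, 0.014], [267.5, 189.0, 6.0, 0.598, 0.093, 0.014]]
side 70 [[214.339, 247.208, 28.0, 0.374, -0.096, 0.014], [213.519, 237.496, 21.5, 0.382, -0.06, 0.014], [265.159, 220.65, 110.0, 0.536, -0.044, 0.014], [267.783, 188.05, 10.0, 0.601, 0.098, 0.014]]
```

View pics/tc.png

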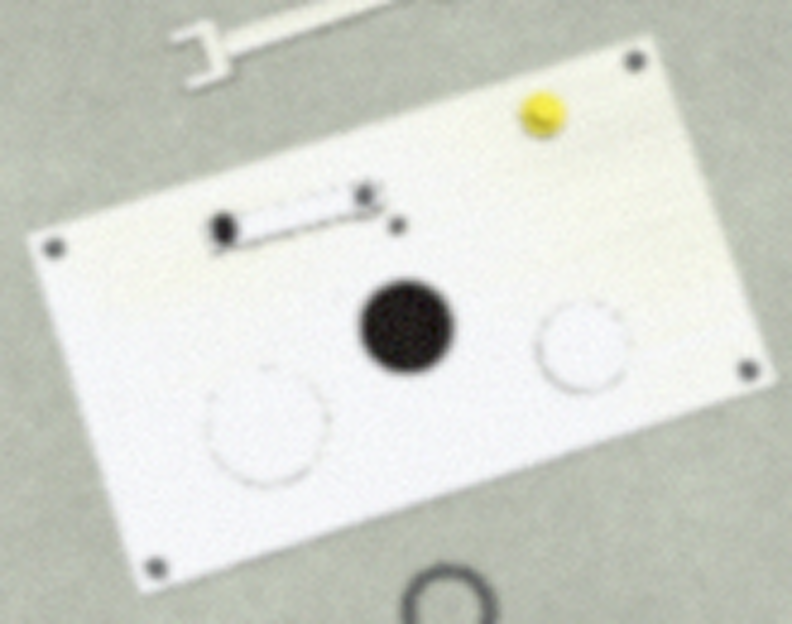

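View pics/sc.png

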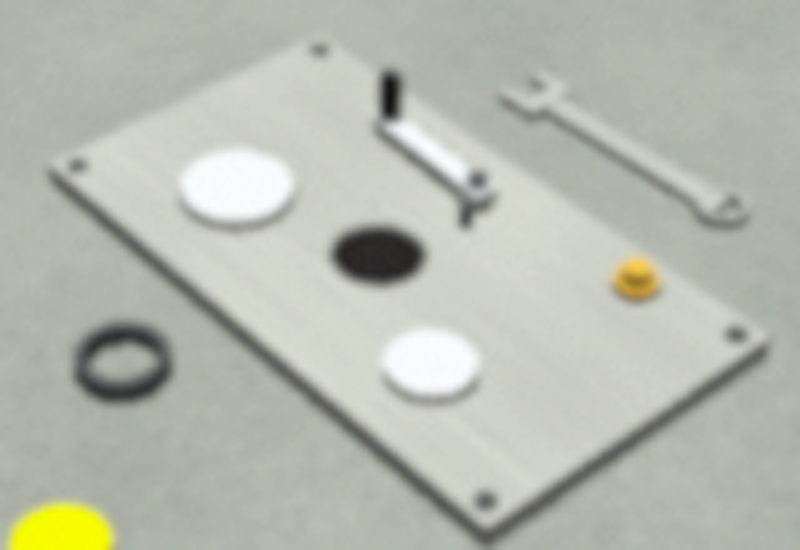

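```bash
python3 - <<'E'
from h import *
f=lambda u,v:(180+(u+.5)/4.8-.5,140+(v+.5)/4.8-.5)
fs=lambda u,v:(190+(u+.5)/5-.5,170+(v+.5)/5-.5)
P=lambda p,z,n='top':ray(n,*p,z)[:2]
# plate corners
C=[P(f(*q),.014) for q in((25,236),(653,36),(776,381),(143,593))]
for a,b in((0,1),(1,2),(2,3),(3,0)): 
    d=C[b]-C[a]; print(np.round(np.hypot(*d),4),np.degrees(np.arctan2(*d[::-1])).round(2))
S=[P(f(*q),.014) for q in((54,248),(635,61),(748,370),(156,568))]
for a,b in((0,1),(1,2),(2,3),(3,0)): 
    d=S[b]-S[a]; print('scr',np.round(np.hypot(*d),4),np.degrees(np.arctan2(*d[::-1])).round(2))
t=cv2.imread('pics/top0.png');s=cv2.imread('pics/side0.png')
y=np.mean([C[0]-C[1],C[3]-C[2]],0); th=np.arctan2(y[1],y[0])-np.pi/2; print('yaw',th)
for n,u,v in(('top',264.2,207.72),('side',265.1,220.62)): print('recess',n,P((u,v),.009,n),P((u,v),.014,n))
ce=np.mean(C,0); r=ce-np.array([np.cos(th),np.sin(th)])*.010; print('recess from corners',r)
Rm=np.array([[np.cos(th),np.sin(th)],[-np.sin(th),np.cos(th)]])
loc=lambda p:(1e3*Rm@(p-r)).round(1)
print('pin/knob/pivot top',loc(P(f(397,225),.027)),loc(P(f(222,230),.0405)),loc(P(f(363,193),.028)))
print('smalldisc top',P(f(583,346),.018),loc(P(f(583,346),.018)),'big',loc(P(f(267,427),.018)), 'nut',loc(P(f(543,114),.028)))
# side white blobs
hsv=cv2.cvtColor(s,40); 
m=((s.min(2)>225)*255).astype('uint8')
for th_ in (215,225,235):
  m=((s.min(2)>th_)*255).astype('uint8'); m[:170]=0
  for u,v,a in blobs(m,80,800): print('side white',th_,round(u,1),round(v,1),a,P((u,v),.021,'side'),loc(P((u,v),.021,'side')))
print('knob side base', loc(P(fs(390,118),.0255,'side')), 'pivot',loc(P(fs(478,180),.028,'side')))
E
```

```text
0.3709 -70.52
0.2066 -160.68
0.3675 109.7
0.208 20.26
scr 0.3431 -70.37
scr 0.1854 -160.13
scr 0.344 109.71
scr 0.1859 19.58
yaw 0.3419197692862077
recess top [ 0.53304636 -0.04354752] [ 0.53233703 -0.04331603]
recess side [ 0.53774643 -0.03793403] [ 0.53543218 -0.04335769]
recess from corners [ 0.53317452 -0.04408271]
pin/knob/pivot top [ 53.3 -11.2] [78.3 81.7] [76.1  1. ]
smalldisc top [ 0.52347669 -0.14111299] [-41.7 -88.2] big [-29.6  91.5] nut [  87.4 -108.4]
knob side base [82.5 79.8] pivot [79.4  0.8]
```

```bash
python3 - <<'E'
from h import *
s=cv2.imread('pics/side0.png')
print(s[242,276],s[225,290],s[206,237])
for t in (205,210,215,220):
  m=((s.min(2)>t)*255).astype('uint8'); m[:170]=0; m[:,:190]=0; m[:,350:]=0
  for u,v,a in blobs(m,80,800): print(t,round(u,1),round(v,1),a,ray('side',u,v,.020))
t=cv2.imread('pics/top0.png')
# edge-based circle fit on small disc: dark ring pixels around
g=cv2.GaussianBlur(cv2.resize(cv2.cvtColor(t,6)[190:235,280:325],None,fx=8,fy=8,interpolation=cv2.INTER_CUBIC),(0,0),4)
pts=[]
c=np.array([(301.46-280+.5)*8,(212.1-190+.5)*8])
for a in np.linspace(0,2*np.pi,72,False):
    rr=np.arange(55,95); xs=c[0]+rr*np.cos(a); ys=c[1]+rr*np.sin(a)
    v=g[ys.round().astype(int),xs.round().astype(int)].astype(float); i=v.argmin()
    if v.min()<np.median(v)-4: pts.append((xs[i],ys[i]))
pts=np.array(pts,np.float32); (cx,cy),ax,an=cv2.fitEllipse(pts); u,v=cx/8+280-.5,cy/8+190-.5
print(len(pts),u,v,np.array(ax)/8,ray('top',u,v,.018), ray('top',u,v,.014))
E
```

```text
[212 209 207] [168 177 174] [211 210 207]
205 275.6 241.8 95.5 [ 0.52679855 -0.13775634  0.02      ]
205 236.8 206.5 133.5 [0.47946076 0.03633313 0.02      ]
23 301.0288486480713 211.99142837524414 [17.55521965 18.61689949] [ 0.52266178 -0.14102749  0.018     ] [ 0.52320107 -0.14151552  0.014     ]
```

```bash
cat >> h.py <<'E'
def plan(x,y,z,jaw):
    """slide/dr to reach TCP (x,y,z), pointing down, jaw axis at world angle jaw deg (mod 180)"""
    o=bot.get_obs(); T=R.from_quat(o['tcp_rot']); p=np.array(o['tcp_pos'])
    print('t',o['time'].__round__(2),'tcp',p.round(4),'rpy axes x',T.apply([1,0,0]).round(3),'z',T.apply([0,0,1]).round(3),'F',np.round(o['force'],1),'w',round(o['gripper_width']*1e3,1),'j',np.round(o['joint_pos'],2))
    print('slide',(T.inv().apply(np.array([x,y,z])-p)*1e3).round(1))
    for j in(jaw,jaw+180):
        a=np.radians(j); X=np.array([0,0,-1.]);Z=np.array([np.cos(a),np.sin(a),0]);Y=np.cross(Z,X)
        d=T.inv()*R.from_matrix(np.c_[X,Y,Z]); print('dr',d.as_rotvec().round(3))
E
python3 -c "
from h import *
plan(.5245,-.1405,.10,-5.3); plan(.5245,-.1405,.10,84.7)"
```

```text
t 0.1 tcp [0.1475 0.5552 0.21  ] rpy axes x [-0.001 -0.001 -1.   ] z [ 0.257  0.966 -0.002] F [0.1 0.1 0.2] w 85.4 j [ 1.1   0.18  1.61 -0.    1.35 -0.21]
slide [ 110.7 -543.2 -575.4]
dr [ 1.404e+00 -1.000e-03  1.000e-03]
dr [-1.738e+00 -1.000e-03 -2.000e-03]
t 0.1 tcp [0.1475 0.5552 0.21  ] rpy axes x [-0.001 -0.001 -1.   ] z [ 0.257  0.966 -0.002] F [0.1 0.1 0.2] w 85.4 j [ 1.1   0.18  1.61 -0.    1.35 -0.21]
slide [ 110.7 -543.2 -575.4]
dr [-0.167 -0.002 -0.   ]
dr [ 2.974e+00 -1.000e-03  2.000e-03]
```

Request:
{"api": "move_arm", "payload": {"slide": [[0, -28, -29], [0, -56, -58], [0, -84, -88], [0, -112, -118], [0, -140, -147], [0, -168, -177], [0, -196, -207], [0, -224, -236]], "dr": [[0.1, 0, 0], [0.2, 0, 0], [0.3, 0, 0], [0.4, 0, 0], [0.5, 0, 0], [0.6, 0, 0], [0.7, 0, 0], [0.8, 0, 0]], "fingers": [85, 85, 85, 85, 85, 85, 85, 85]}}

```text
time: 0.77
tcp_pos: [0.3036, 0.2682, 0.2106]
tcp_rot: [-0.177, 0.685, 0.177, 0.685]
force: [1.1, 0.1, -0.2]
gripper_width: 0.085
```

```bash
python3 -c "
from h import *
plan(.5245,-.1405,.08,-5.3)"
```

```text
t 0.77 tcp [0.3036 0.2682 0.2106] rpy axes x [-0. -0. -1.] z [ 0.874  0.485 -0.   ] F [ 1.1  0.1 -0.2] w 85.0 j [ 0.43 -0.23  2.01 -0.    1.36 -0.08]
slide [ 130.6 -464.6   -5.2]
dr [ 0.599 -0.     0.   ]
dr [-2.542 -0.    -0.   ]
```

Request:
{"api": "move_arm", "payload": {"slide": [[0, -40, 0], [0, -80, 0], [0, -120, 0], [5, -160, 0], [15, -200, 0], [25, -240, 0], [35, -278, 0], [45, -315, 0]], "dr": [[0.08, 0, 0], [0.16, 0, 0], [0.24, 0, 0], [0.32, 0, 0], [0.4, 0, 0], [0.48, 0, 0], [0.56, 0, 0], [0.59, 0, 0]], "fingers": [85, 85, 85, 85, 85, 85, 85, 85]}}

```text
time: 1.43
tcp_pos: [0.458, -0.0068, 0.1652]
tcp_rot: [0.03, 0.706, -0.03, 0.706]
force: [0.2, 1.8, -0.2]
gripper_width: 0.0852
```

```bash
python3 -c "
from h import *
plan(.5245,-.1405,.05,-5.3)"
```

```text
t 1.43 tcp [ 0.458  -0.0068  0.1652] rpy axes x [ 0. -0. -1.] z [ 0.996 -0.084  0.   ] F [ 0.2  1.8 -0.2] w 85.2 j [-0.27 -0.04  1.94 -0.    1.24 -0.19]
slide [ 115.2 -127.6   77.4]
dr [0.009 0.    0.   ]
dr [-3.133 -0.     0.   ]
```

Request:
{"api": "move_arm", "payload": {"slide": [[15, -30, 20], [40, -60, 40], [65, -90, 60], [95, -115, 70], [115, -127, 77], [115, -127.5, 77.5], [115, -127.5, 77.5], [115, -127.5, 77.5]], "dr": [[0.01, 0, 0], [0.01, 0, 0], [0.01, 0, 0], [0.01, 0, 0], [0.01, 0, 0], [0.01, 0, 0], [0.01, 0, 0], [0.01, 0, 0]], "fingers": [70, 66, 66, 66, 66, 66, 66, 66]}}

```text
time: 2.1
tcp_pos: [0.5247, -0.1373, 0.0513]
tcp_rot: [0.032, 0.706, -0.031, 0.706]
force: [0.1, -0.2, 0.5]
gripper_width: 0.0657
```

```bash
python3 -c "
from h import *
plan(.5245,-.1405,.015,-5.3)
for n in('side','top'):
  i=cv2.cvtColor(bot.snapshot(n),4); cv2.imwrite('pics/%s1.png'%n,i)
  crop(i,*((190,130,350,280) if n=='side' else (180,140,345,270)),4 if n=='side' else 4.8,'pics/%s1c.png'%n)
"
```

```text
t 2.1 tcp [ 0.5247 -0.1373  0.0513] rpy axes x [-0.  0. -1.] z [ 0.996 -0.089 -0.   ] F [ 0.1 -0.2  0.5] w 65.7 j [-0.48  0.31  1.81  0.    1.03 -0.39]
slide [36.3 -3.2  0.1]
dr [ 0.004 -0.    -0.   ]
dr [-3.138e+00  1.000e-03 -0.000e+00]
```

View pics/side1c.png

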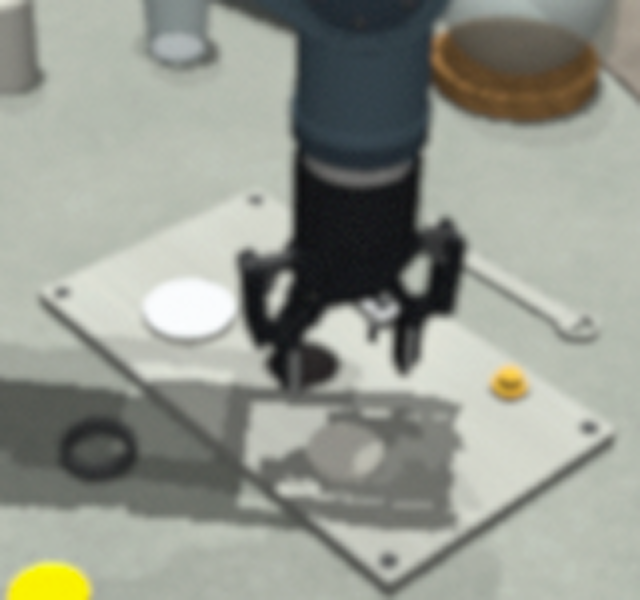

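View pics/top1c.png

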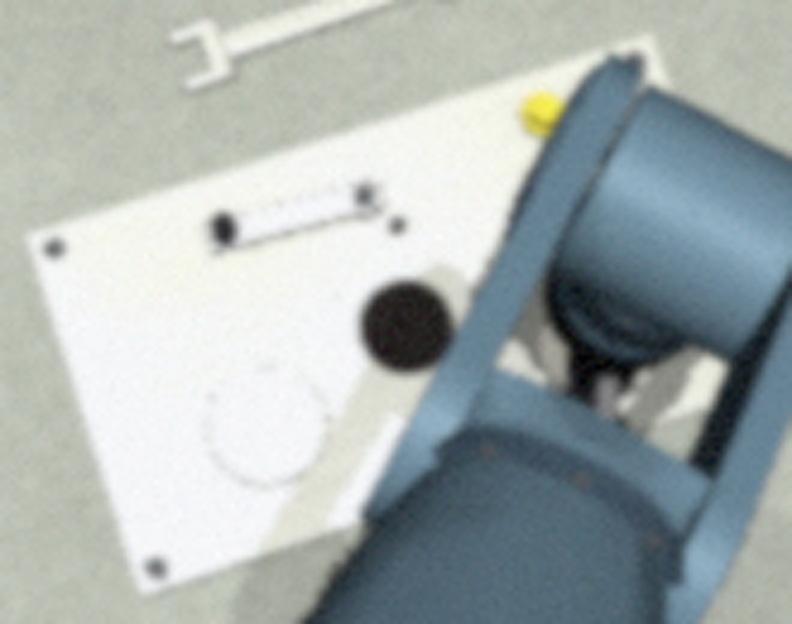

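```bash
python3 -c "
from h import *
plan(.5245,-.1405,.015,-5.3)
for dx in(-.033,.033):
  for z in(.05,.06): print(dx,z,(proj('side',[.5247+dx,-.1385,z])-[190,130])*4)
"
```

```text
t 2.2 tcp [ 0.5256 -0.1372  0.0525] rpy axes x [ 0.002 -0.001 -1.   ] z [ 0.996 -0.088  0.002] F [-0.3 -0.1  0.2] w 65.8 j [-0.47  0.31  1.81  0.    1.03 -0.39]
slide [37.5 -3.4 -0.8]
dr [0.005 0.002 0.001]
dr [-3.137e+00 -1.000e-03  4.000e-03]
-0.033 0.05 [293.721108  426.1464562]
-0.033 0.06 [294.08495118 414.34719691]
0.033 0.05 [389.08826239 402.15787723]
0.033 0.06 [389.98871656 390.43841099]
```

Request:
{"api": "move_arm", "payload": {"slide": [[5, -3, 0], [10, -3, 0], [15, -3, 0], [20, -3, 0], [20, -3, 0], [20, -3, 0], [20, -3, 0], [20, -3, 0]], "dr": [[0.0, 0, 0], [0.0, 0, 0], [0.0, 0, 0], [0.0, 0, 0], [0.0, 0, 0], [0.0, 0, 0], [0.0, 0, 0], [0.0, 0, 0]], "fingers": [62, 62, 62, 62, 62, 62, 62, 62]}}

```text
time: 2.87
tcp_pos: [0.5247, -0.141, 0.0309]
tcp_rot: [0.031, 0.706, -0.032, 0.707]
force: [0.0, 0.3, 0.3]
gripper_width: 0.0617
```

```bash
python3 -c "
from h import *
for n in('side',):
  i=cv2.cvtColor(bot.snapshot(n),4); cv2.imwrite('pics/%s2.png'%n,i)
  crop(i,*((230,180,320,255) if n=='side' else (180,140,345,270)),8 if n=='side' else 4.8,'pics/%s2c.png'%n)
plan(.5245,-.1405,.015,-5.3)
for dx in(-.031,.031):
  for z in(.032,.042): print(dx,z,(proj('side',[.5247+dx,-.1405,z])-[230,180])*8)
"
```

```text
t 2.92 tcp [ 0.5247 -0.141   0.031 ] rpy axes x [ 0. -0. -1.] z [ 0.996 -0.089  0.   ] F [ 0.1 -0.5  0.5] w 62.1 j [-0.48  0.35  1.81 -0.    0.99 -0.39]
slide [16.   0.5 -0.3]
dr [0.003 0.    0.   ]
dr [-3.138e+00 -0.000e+00  1.000e-03]
-0.031 0.032 [274.30391606 496.66525304]
-0.031 0.042 [275.06414922 473.54542824]
0.031 0.032 [451.89886326 451.20971369]
0.031 0.042 [453.64951402 428.2282092 ]
```

View pics/side2c.png

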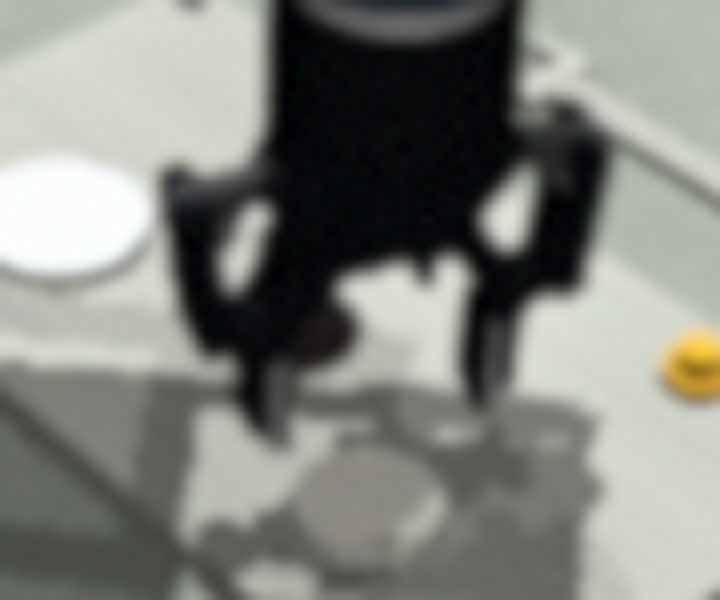

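Request:
{"api": "move_arm", "payload": {"slide": [[3, 0, 0], [6, 0, 0], [9, 0, 0], [11, 0, 0], [12, 0, 0], [12, 0, 0], [12, 0, 0], [12, 0, 0]], "dr": [[0.0, 0, 0], [0.0, 0, 0], [0.0, 0, 0], [0.0, 0, 0], [0.0, 0, 0], [0.0, 0, 0], [0.0, 0, 0], [0.0, 0, 0]], "fingers": [62, 62, 62, 62, 62, 62, 62, 62]}}

```text
time: 3.58
tcp_pos: [0.5246, -0.1409, 0.0189]
tcp_rot: [0.031, 0.706, -0.031, 0.706]
force: [-0.7, 0.5, -0.1]
gripper_width: 0.062
```

```bash
python3 -c "
from h import *
for n in('side',):
  i=cv2.cvtColor(bot.snapshot(n),4); cv2.imwrite('pics/%s3.png'%n,i)
  crop(i,*((230,180,320,255) if n=='side' else (180,140,345,270)),8 if n=='side' else 4.8,'pics/%s3c.png'%n)
plan(.5245,-.1405,.015,-5.3)
for dx in(-.031,.031):
  for z in(.019,.029): print(dx,z,(proj('side',[.5247+dx,-.1405,z])-[230,180])*8)
"
```

```text
t 3.63 tcp [ 0.5247 -0.1409  0.0189] rpy axes x [ 0. -0. -1.] z [ 0.996 -0.089  0.   ] F [ 0.7  0.1 -0.2] w 62.0 j [-0.48  0.37  1.81  0.    0.96 -0.39]
slide [ 3.9  0.4 -0.2]
dr [0.003 0.    0.   ]
dr [-3.138 -0.     0.   ]
-0.031 0.019 [273.32850876 526.32884434]
-0.031 0.029 [274.07753777 503.54975458]
0.031 0.019 [449.65221247 480.70241214]
0.031 0.029 [451.37749746 458.05389456]
```

View pics/side3c.png

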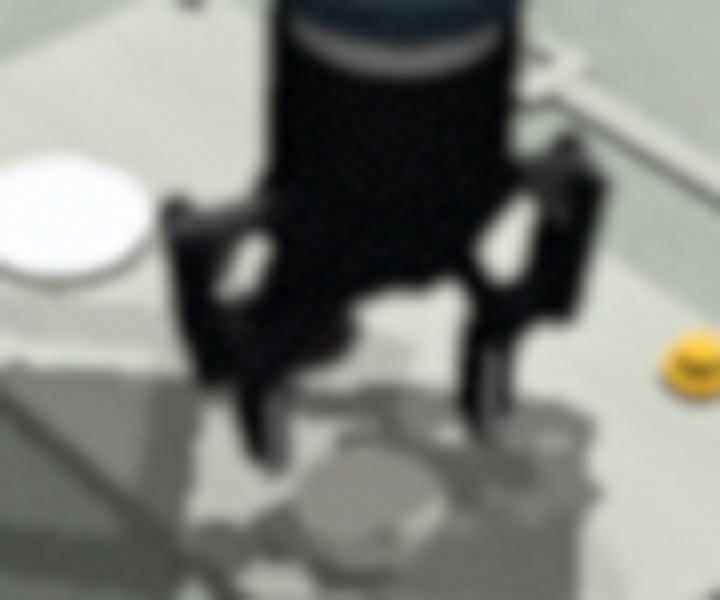

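Request:
{"api": "move_arm", "payload": {"slide": [[1, 0, 0], [2, 0, 0], [3, 0, 0], [4, 0, 0], [5, 0, 0], [6, 0, 0], [6, 0, 0], [6, 0, 0]], "dr": [[0.0, 0, 0], [0.0, 0, 0], [0.0, 0, 0], [0.0, 0, 0], [0.0, 0, 0], [0.0, 0, 0], [0.0, 0, 0], [0.0, 0, 0]], "fingers": [62, 62, 62, 62, 62, 62, 62, 62]}}

```text
time: 4.3
tcp_pos: [0.5244, -0.1408, 0.0127]
tcp_rot: [0.032, 0.706, -0.031, 0.706]
force: [0.1, -0.6, 0.3]
gripper_width: 0.0617
```

```bash
python3 -c "
from h import *
for n in('side',):
  i=cv2.cvtColor(bot.snapshot(n),4); cv2.imwrite('pics/%s4.png'%n,i)
  crop(i,*((230,180,320,255) if n=='side' else (180,140,345,270)),8 if n=='side' else 4.8,'pics/%s4c.png'%n)
plan(.5245,-.1405,.015,-5.3)
"
```

```text
t 4.35 tcp [ 0.5245 -0.1409  0.0128] rpy axes x [-0.  0. -1.] z [ 0.996 -0.089 -0.   ] F [-0.5  0.   0.1] w 61.6 j [-0.48  0.38  1.81  0.    0.95 -0.39]
slide [-2.2  0.4 -0.1]
dr [ 0.003 -0.    -0.   ]
dr [-3.138  0.    -0.   ]
```

View pics/side4c.png

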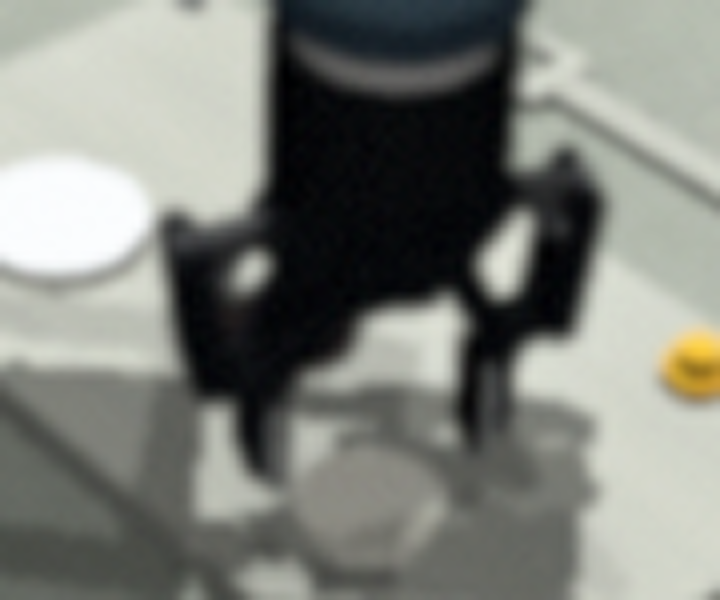

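```bash
python3 -c "
from h import *
i=cv2.imread('pics/side4.png')
c=i[220:252,252:305]; c=np.clip((c.astype(float)-20)*1.6,0,255).astype('uint8'); cv2.imwrite('pics/z4.png',cv2.resize(c,None,fx=14,fy=14,interpolation=cv2.INTER_CUBIC))
"
```

```text
(no output)
```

View pics/z4.png

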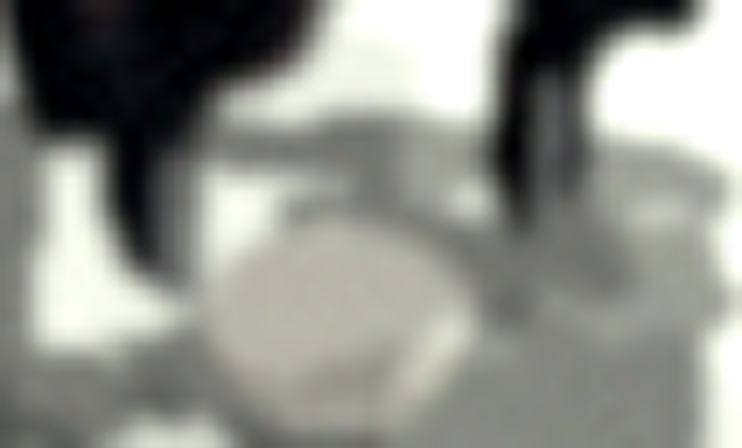

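Request:
{"api": "move_arm", "payload": {"slide": [[0.4, 0, 0], [0.8, 0, 0], [1.2, 0, 0], [1.6, 0, 0], [2, 0, 0], [2.4, 0, 0], [2.7, 0, 0], [3, 0, 0]], "dr": [[0.0, 0, 0], [0.0, 0, 0], [0.0, 0, 0], [0.0, 0, 0], [0.0, 0, 0], [0.0, 0, 0], [0.0, 0, 0], [0.0, 0, 0]], "fingers": [62, 62, 62, 62, 62, 62, 62, 62]}}

```text
time: 5.02
tcp_pos: [0.5245, -0.1409, 0.0097]
tcp_rot: [0.031, 0.706, -0.031, 0.706]
force: [0.8, -0.5, -0.4]
gripper_width: 0.0622
```

Request:
{"api": "move_arm", "payload": {"slide": [[0.4, 0, 0], [0.8, 0, 0], [1.2, 0, 0], [1.6, 0, 0], [2, 0, 0], [2, 0, 0], [2, 0, 0], [2, 0, 0]], "dr": [[0.0, 0, 0], [0.0, 0, 0], [0.0, 0, 0], [0.0, 0, 0], [0.0, 0, 0], [0.0, 0, 0], [0.0, 0, 0], [0.0, 0, 0]], "fingers": [62, 62, 62, 62, 62, 62, 62, 62]}}

```text
time: 5.68
tcp_pos: [0.5245, -0.1409, 0.0078]
tcp_rot: [0.031, 0.706, -0.031, 0.706]
force: [0.5, 0.3, -0.3]
gripper_width: 0.062
```

Request:
{"api": "move_arm", "payload": {"slide": [[0.4, 0, 0], [0.8, 0, 0], [1.2, 0, 0], [1.6, 0, 0], [2, 0, 0], [2, 0, 0], [2, 0, 0], [2, 0, 0]], "dr": [[0.0, 0, 0], [0.0, 0, 0], [0.0, 0, 0], [0.0, 0, 0], [0.0, 0, 0], [0.0, 0, 0], [0.0, 0, 0], [0.0, 0, 0]], "fingers": [62, 62, 62, 62, 62, 62, 62, 62]}}

```text
time: 6.35
tcp_pos: [0.5246, -0.1409, 0.0058]
tcp_rot: [0.031, 0.706, -0.031, 0.706]
force: [-0.3, 0.2, -0.4]
gripper_width: 0.0622
```

```bash
python3 -c "
from h import *
i=cv2.cvtColor(bot.snapshot('side'),4); cv2.imwrite('pics/side5.png',i)
plan(.5245,-.1405,.015,-5.3)
c=i[220:252,252:305]; c=np.clip((c.astype(float)-20)*1.6,0,255).astype('uint8'); cv2.imwrite('pics/z5.png',cv2.resize(c,None,fx=14,fy=14,interpolation=cv2.INTER_CUBIC))
"
```

```text
t 6.4 tcp [ 0.5245 -0.1409  0.0058] rpy axes x [-0.  0. -1.] z [ 0.996 -0.089 -0.   ] F [-0.8  0.1  1. ] w 62.1 j [-0.48  0.39  1.82 -0.    0.94 -0.39]
slide [-9.2  0.4 -0.1]
dr [ 0.003 -0.    -0.   ]
dr [-3.138  0.    -0.   ]
```

View pics/z5.png

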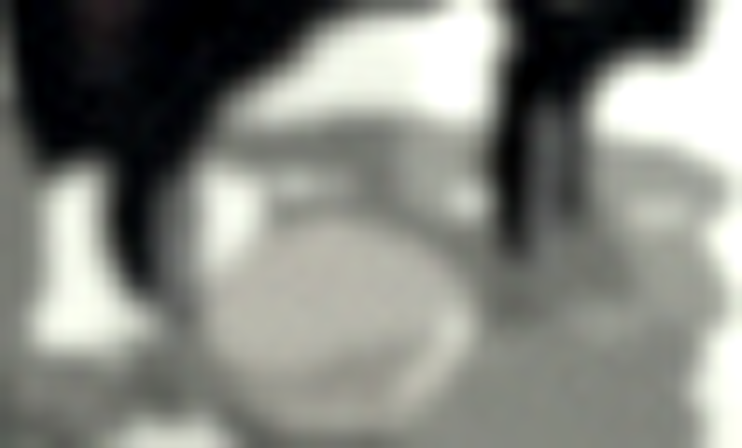

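```bash
python3 -c "
from h import *
b=np.array([252,220])
for z in (.014,.024,.034): print(z,[((proj('side',[.5245+s*.035,-.141-s*.003+e,z])-b)*14).round() for s in(-1,1) for e in(-.011,.011)])
print(((proj('side',[.5245,-.1405,.022])-b)*14).round())
"
```

```text
0.014 [array([166., 417.]), array([122., 338.]), array([528., 347.]), array([479., 270.])]
0.024 [array([167., 377.]), array([123., 299.]), array([532., 307.]), array([482., 231.])]
0.034 [array([168., 337.]), array([124., 259.]), array([535., 267.]), array([485., 191.])]
[326. 309.]
```

```bash
python3 -c "
from h import *
a=cv2.imread('pics/side1.png').astype(int);i=cv2.imread('pics/side5.png').astype(int);b4=cv2.imread('pics/side4.png').astype(int)
o=[]
for p,q in((a,i),(b4,i)):
  d=(q-p)[215:256,250:305].mean(2); c=np.clip(128+d*3,0,255).astype('uint8'); o.append(cv2.resize(c,None,fx=7,fy=7,interpolation=cv2.INTER_CUBIC))
cv2.imwrite('pics/d5.png',np.hstack(o))
"
```

```text
(no output)
```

View pics/d5.png

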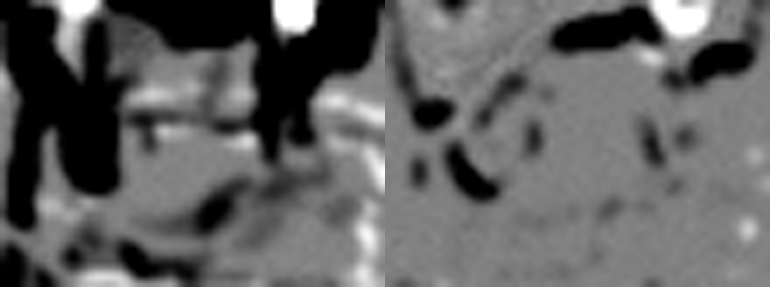

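Request:
{"api": "move_arm", "payload": {"slide": [[0.6, 0, 0], [1.2, 0, 0], [1.8, 0, 0], [2.4, 0, 0], [3, 0, 0], [3.6, 0, 0], [4, 0, 0], [4, 0, 0]], "dr": [[0.0, 0, 0], [0.0, 0, 0], [0.0, 0, 0], [0.0, 0, 0], [0.0, 0, 0], [0.0, 0, 0], [0.0, 0, 0], [0.0, 0, 0]], "fingers": [62, 62, 62, 62, 62, 62, 62, 62]}}

```text
time: 7.07
tcp_pos: [0.5244, -0.1408, 0.0017]
tcp_rot: [0.031, 0.706, -0.031, 0.706]
force: [-0.3, -0.8, 0.1]
gripper_width: 0.0619
```

Request:
{"api": "move_arm", "payload": {"slide": [[0.6, 0, 0], [1.2, 0, 0], [1.8, 0, 0], [2.4, 0, 0], [3, 0, 0], [3.6, 0, 0], [4, 0, 0], [4, 0, 0]], "dr": [[0.0, 0, 0], [0.0, 0, 0], [0.0, 0, 0], [0.0, 0, 0], [0.0, 0, 0], [0.0, 0, 0], [0.0, 0, 0], [0.0, 0, 0]], "fingers": [62, 62, 62, 62, 62, 62, 62, 62]}}

```text
time: 7.73
tcp_pos: [0.5244, -0.1408, -0.0023]
tcp_rot: [0.031, 0.706, -0.031, 0.706]
force: [-0.6, -1.3, 0.2]
gripper_width: 0.0618
```

```bash
python3 -c "
from h import *
i=cv2.cvtColor(bot.snapshot('side'),4); cv2.imwrite('pics/side6.png',i)
plan(.5245,-.1405,.015,-5.3)
print(bot.get_obs()['joint_efforts'],bot.get_obs()['moment'])
c=i[190:260,235:325]; c=np.clip((c.astype(float)-10)*1.5,0,255).astype('uint8'); cv2.imwrite('pics/z6.png',cv2.resize(c,None,fx=8,fy=8,interpolation=cv2.INTER_CUBIC))
"
```

```text
t 7.78 tcp [ 0.5245 -0.1408 -0.0023] rpy axes x [-0.  0. -1.] z [ 0.996 -0.089 -0.   ] F [0.7 1.2 0. ] w 62.2 j [-0.48  0.4   1.82  0.    0.92 -0.39]
slide [-17.3   0.3  -0.1]
dr [ 0.004 -0.    -0.   ]
dr [-3.138  0.    -0.   ]
[-4.09804168e-03 -4.63161278e+01 -2.59920305e+01 -5.67384832e-04
 -4.70745363e-03 -3.93542734e-05] [-0.00921312 -0.01228705 -0.00852982]
```

View pics/z6.png

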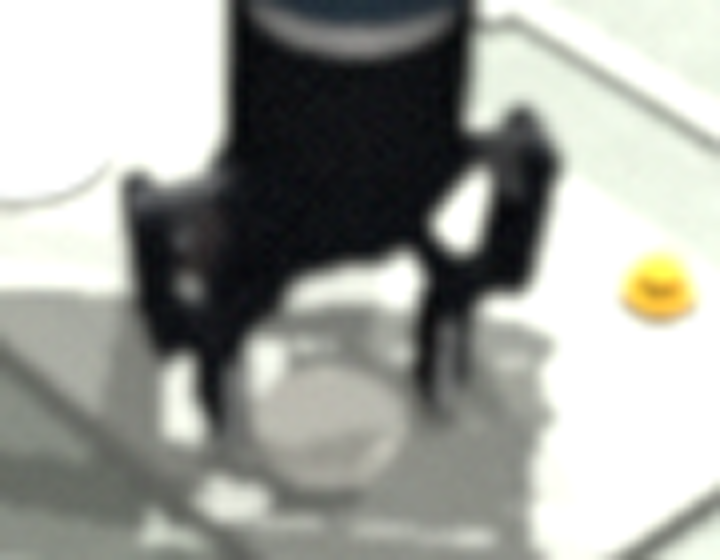

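Request:
{"api": "move_arm", "payload": {"slide": [[0.6, 0, 0], [1.2, 0, 0], [1.8, 0, 0], [2.4, 0, 0], [3, 0, 0], [3.6, 0, 0], [4, 0, 0], [4, 0, 0]], "dr": [[0.0, 0, 0], [0.0, 0, 0], [0.0, 0, 0], [0.0, 0, 0], [0.0, 0, 0], [0.0, 0, 0], [0.0, 0, 0], [0.0, 0, 0]], "fingers": [62, 62, 62, 62, 62, 62, 62, 62]}}

```text
time: 8.45
tcp_pos: [0.5244, -0.1408, -0.0063]
tcp_rot: [0.032, 0.706, -0.031, 0.706]
force: [-0.6, -0.4, 0.5]
gripper_width: 0.0621
```

Request:
{"api": "move_arm", "payload": {"slide": [[0.6, 0, 0], [1.2, 0, 0], [1.8, 0, 0], [2.4, 0, 0], [3, 0, 0], [3.6, 0, 0], [4, 0, 0], [4, 0, 0]], "dr": [[0.0, 0, 0], [0.0, 0, 0], [0.0, 0, 0], [0.0, 0, 0], [0.0, 0, 0], [0.0, 0, 0], [0.0, 0, 0], [0.0, 0, 0]], "fingers": [62, 62, 62, 62, 62, 62, 62, 62]}}

```text
time: 9.12
tcp_pos: [0.5244, -0.1408, -0.0103]
tcp_rot: [0.031, 0.706, -0.031, 0.706]
force: [-0.1, 0.1, -0.4]
gripper_width: 0.062
```

```bash
python3 -c "
from h import *
i=cv2.cvtColor(bot.snapshot('side'),4); cv2.imwrite('pics/side7.png',i)
plan(.5245,-.1405,.015,-5.3)
c=i[190:260,235:325]; c=np.clip((c.astype(float)-10)*1.5,0,255).astype('uint8'); cv2.imwrite('pics/z7.png',cv2.resize(c,None,fx=8,fy=8,interpolation=cv2.INTER_CUBIC))
"
```

```text
t 9.17 tcp [ 0.5245 -0.1409 -0.0103] rpy axes x [-0.  0. -1.] z [ 0.996 -0.089 -0.   ] F [-0.2  0.4 -0.5] w 62.0 j [-0.48  0.42  1.82 -0.    0.91 -0.39]
slide [-25.3   0.4  -0. ]
dr [ 0.003 -0.    -0.   ]
dr [-3.138  0.    -0.   ]
```

View pics/z7.png

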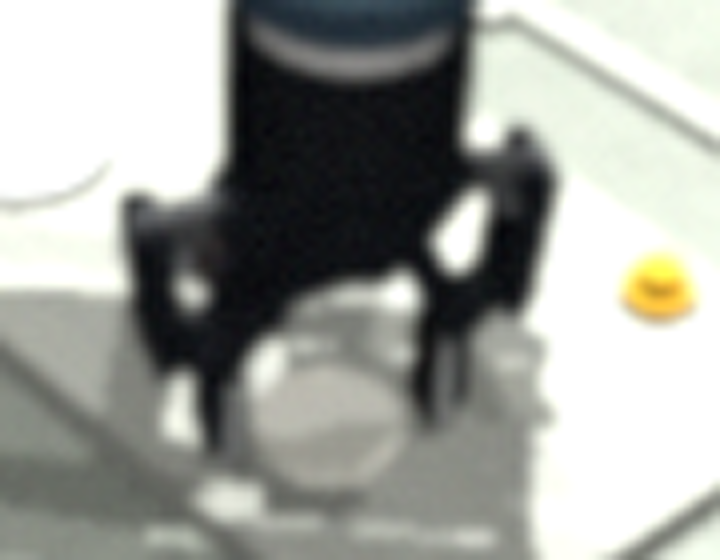

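Request:
{"api": "move_arm", "payload": {"slide": [[0.3, 0, 0], [0.6, 0, 0], [0.9, 0, 0], [1.2, 0, 0], [1.5, 0, 0], [1.8, 0, 0], [2, 0, 0], [2, 0, 0]], "dr": [[0.0, 0, 0], [0.0, 0, 0], [0.0, 0, 0], [0.0, 0, 0], [0.0, 0, 0], [0.0, 0, 0], [0.0, 0, 0], [0.0, 0, 0]], "fingers": [62, 62, 62, 62, 62, 62, 62, 62]}}

```text
time: 9.83
tcp_pos: [0.5246, -0.1409, -0.012]
tcp_rot: [0.031, 0.706, -0.031, 0.706]
force: [-1.4, 0.4, 3.3]
gripper_width: 0.0621
```

Request:
{"api": "move_arm", "payload": {"slide": [[-1.5, 0, 0], [-3, 0, 0], [-3.5, 0, 0], [-3.5, 0, 0], [-3.5, 0, 0], [-3.5, 0, 0], [-3.5, 0, 0], [-3.5, 0, 0]], "dr": [[0.0, 0, 0], [0.0, 0, 0], [0.0, 0, 0], [0.0, 0, 0], [0.0, 0, 0], [0.0, 0, 0], [0.0, 0, 0], [0.0, 0, 0]], "fingers": [62, 62, 58, 55, 52, 50, 48, 48], "squeeze": 20}}

```text
time: 10.5
tcp_pos: [0.5245, -0.1409, -0.0085]
tcp_rot: [0.031, 0.706, -0.031, 0.706]
force: [-1.9, 0.7, 3.7]
gripper_width: 0.0487
```

```bash
python3 -c "
from h import *
i=cv2.cvtColor(bot.snapshot('side'),4); cv2.imwrite('pics/side8.png',i)
plan(.5245,-.1405,.015,-5.3)
c=i[190:260,235:325]; c=np.clip((c.astype(float)-10)*1.5,0,255).astype('uint8'); cv2.imwrite('pics/z8.png',cv2.resize(c,None,fx=8,fy=8,interpolation=cv2.INTER_CUBIC))
"
```

```text
t 10.55 tcp [ 0.5245 -0.1409 -0.0085] rpy axes x [-0.  0. -1.] z [ 0.996 -0.089 -0.   ] F [-1.3  0.6  2.9] w 48.8 j [-0.48  0.42  1.82 -0.    0.91 -0.39]
slide [-23.5   0.4  -0. ]
dr [ 0.004 -0.     0.   ]
dr [-3.138 -0.    -0.   ]
```

View pics/z8.png

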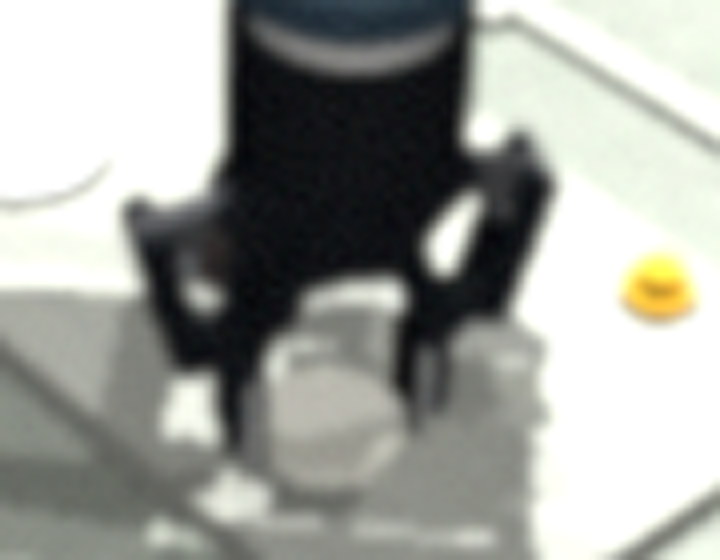

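Request:
{"api": "move_arm", "payload": {"slide": [[0, 0, 0], [-1, 0, 0], [-2, 0, 0], [-2, 0, 0], [-2, 0, 0], [-2, 0, 0], [-2, 0, 0], [-2, 0, 0]], "dr": [[0, 0, 0], [0, 0, 0], [-0.12, 0, 0], [-0.24, 0, 0], [-0.36, 0, 0], [-0.48, 0, 0], [-0.6, 0, 0], [-0.72, 0, 0]], "fingers": [54, 58, 62, 62, 62, 62, 62, 62]}}

```text
time: 11.22
tcp_pos: [0.5245, -0.1409, -0.0069]
tcp_rot: [-0.221, 0.672, 0.221, 0.672]
force: [-0.4, 0.5, 0.1]
gripper_width: 0.0622
```

Request:
{"api": "move_arm", "payload": {"slide": [[0, 0, 0], [0, 0, 0], [0, 0, 0], [0, 0, 0], [0, 0, 0], [0, 0, 0], [0, 0, 0], [0, 0, 0]], "dr": [[-0.12, 0, 0], [-0.24, 0, 0], [-0.36, 0, 0], [-0.48, 0, 0], [-0.6, 0, 0], [-0.72, 0, 0], [-0.84, 0, 0], [-0.85, 0, 0]], "fingers": [62, 62, 62, 62, 62, 62, 62, 62]}}

```text
time: 11.88
tcp_pos: [0.5245, -0.1408, -0.0068]
tcp_rot: [-0.478, 0.521, 0.478, 0.521]
force: [0.5, -0.3, 0.2]
gripper_width: 0.062
```

```bash
python3 -c "
from h import *
i=cv2.cvtColor(bot.snapshot('side'),4); cv2.imwrite('pics/side9.png',i)
plan(.5335,-.0437,-.0085,84.7)
c=i[190:260,235:325]; c=np.clip((c.astype(float)-10)*1.5,0,255).astype('uint8'); cv2.imwrite('pics/z9.png',cv2.resize(c,None,fx=8,fy=8,interpolation=cv2.INTER_CUBIC))
"
```

```text
t 11.93 tcp [ 0.5245 -0.1409 -0.0068] rpy axes x [-0.  0. -1.] z [0.09  0.996 0.   ] F [ 0.8 -0.2 -0.4] w 62.0 j [-0.48  0.41  1.82  0.    0.91 -1.96]
slide [ 1.7 -0.2 97.6]
dr [ 0.002  0.    -0.   ]
dr [-3.14  0.    0.  ]
```

View pics/z9.png

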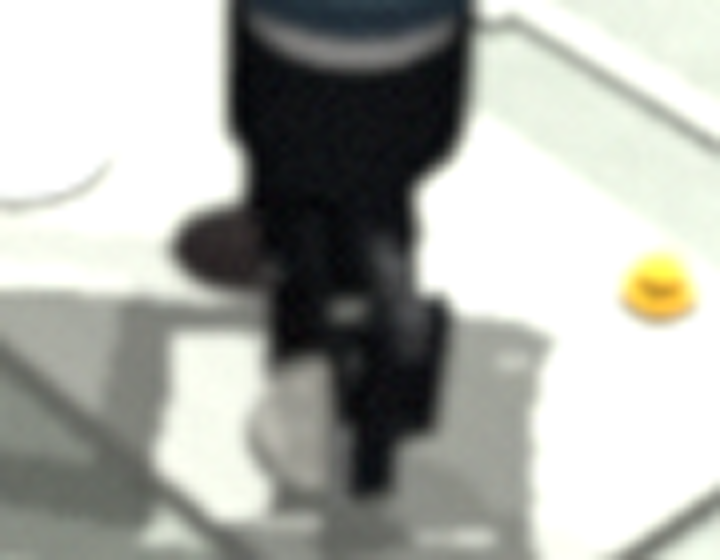

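Request:
{"api": "move_arm", "payload": {"slide": [[0, 0, 0], [0, 0, 0], [0, 0, 0], [0, 0, 0], [0, 0, 0], [0, 0, 0], [0, 0, 0], [0, 0, 0]], "dr": [[0, 0, 0], [0, 0, 0], [0, 0, 0], [0, 0, 0], [0, 0, 0], [0, 0, 0], [0, 0, 0], [0, 0, 0]], "fingers": [60, 58, 56, 54, 52, 50, 49, 49], "squeeze": 20}}

```text
time: 12.6
tcp_pos: [0.5246, -0.141, -0.0065]
tcp_rot: [-0.477, 0.522, 0.477, 0.522]
force: [-1.1, -1.0, 3.1]
gripper_width: 0.0491
```

```bash
python3 -c "
from h import *
i=cv2.cvtColor(bot.snapshot('side'),4); cv2.imwrite('pics/side10.png',i)
plan(.5335,-.0437,-.0085,84.7)
c=i[190:260,235:325]; c=np.clip((c.astype(float)-10)*1.5,0,255).astype('uint8'); cv2.imwrite('pics/z10.png',cv2.resize(c,None,fx=8,fy=8,interpolation=cv2.INTER_CUBIC))
"
```

```text
t 12.65 tcp [ 0.5246 -0.141  -0.0065] rpy axes x [ 0. -0. -1.] z [ 0.09   0.996 -0.   ] F [-0.8 -0.9  1.4] w 49.2 j [-0.48  0.41  1.82 -0.    0.91 -1.96]
slide [ 2.  -0.1 97.7]
dr [ 0.003 -0.     0.   ]
dr [-3.139 -0.    -0.   ]
```

View pics/z10.png

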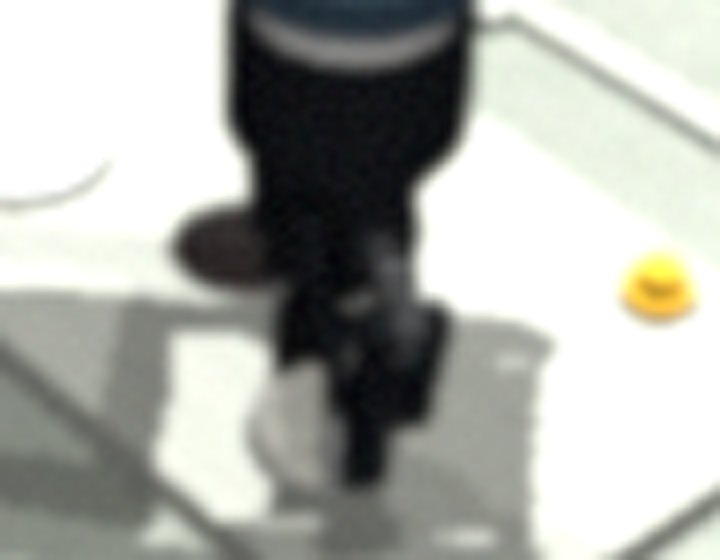

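Request:
{"api": "move_arm", "payload": {"slide": [[0, 0, 4], [0, 0, 10], [0, 0, 16], [0, 0, 22], [0, 0, 28], [0, 0, 34], [0, 0, 40], [0, 0, 40]], "dr": [[0, 0, 0], [0, 0, 0], [0, 0, 0], [0, 0, 0], [0, 0, 0], [0, 0, 0], [0, 0, 0], [0, 0, 0]], "fingers": [49, 49, 49, 49, 49, 49, 49, 49]}}

```text
time: 13.32
tcp_pos: [0.5284, -0.0995, -0.0065]
tcp_rot: [-0.477, 0.521, 0.477, 0.522]
force: [1.2, 3.1, 4.3]
gripper_width: 0.0494
```

```bash
python3 -c "
from h import *
i=cv2.cvtColor(bot.snapshot('side'),4); cv2.imwrite('pics/side11.png',i)
plan(.5335,-.0437,-.0085,84.7)
c=i[190:260,235:325]; c=np.clip((c.astype(float)-10)*1.5,0,255).astype('uint8'); cv2.imwrite('pics/z11.png',cv2.resize(c,None,fx=8,fy=8,interpolation=cv2.INTER_CUBIC))
"
```

```text
t 13.37 tcp [ 0.5284 -0.0996 -0.0066] rpy axes x [ 0.     0.001 -1.   ] z [0.089 0.996 0.001] F [0.5 3.8 5.2] w 48.8 j [-0.41  0.4   1.83  0.    0.91 -1.89]
slide [ 2.  -0.1 56.1]
dr [0.003 0.001 0.   ]
dr [-3.138e+00 -0.000e+00  2.000e-03]
```

View pics/z11.png

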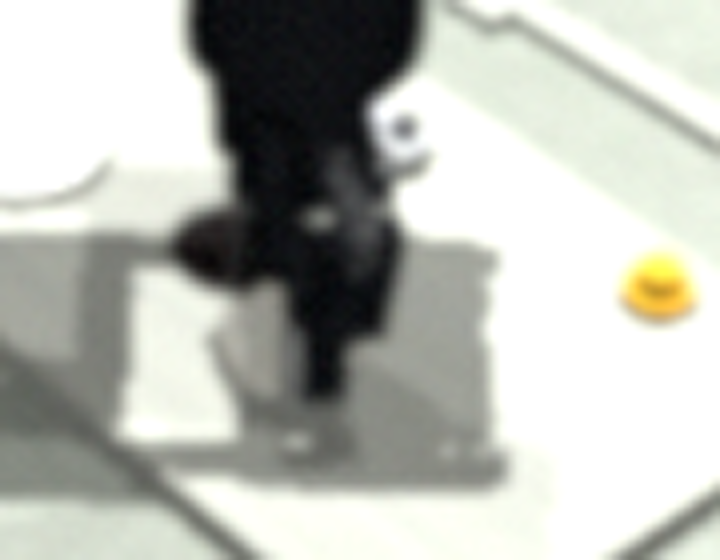

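Request:
{"api": "move_arm", "payload": {"slide": [[-0.5, 0, 4], [-0.5, 0, 10], [-0.5, 0, 16], [-0.5, 0, 22], [-0.5, 0, 28], [-0.5, 0, 33], [-0.5, 0, 36], [-0.5, 0, 36]], "dr": [[0, 0, 0], [0, 0, 0], [0, 0, 0], [0, 0, 0], [0, 0, 0], [0, 0, 0], [0, 0, 0], [0, 0, 0]], "fingers": [49, 49, 49, 49, 49, 49, 49, 49]}}

```text
time: 14.03
tcp_pos: [0.5311, -0.0642, -0.0064]
tcp_rot: [-0.477, 0.522, 0.478, 0.522]
force: [-0.3, -0.8, -0.4]
gripper_width: 0.0491
```

```bash
python3 -c "
from h import *
plan(.5335,-.0437,-.0085,84.7)
for n in('side','top'):
  i=cv2.cvtColor(bot.snapshot(n),4); cv2.imwrite('pics/%s12.png'%n,i)
  c=i[190:260,225:315] if n=='side' else i[170:240,220:310]; c=np.clip((c.astype(float)-10)*1.5,0,255).astype('uint8'); cv2.imwrite('pics/%sz12.png'%n,cv2.resize(c,None,fx=8,fy=8,interpolation=cv2.INTER_CUBIC))
"
```

```text
t 14.03 tcp [ 0.5311 -0.0642 -0.0064] rpy axes x [-0.001  0.001 -1.   ] z [0.089 0.996 0.   ] F [-0.3 -0.8 -0.4] w 49.1 j [-0.34  0.4   1.84  0.    0.91 -1.82]
slide [ 2.1 -0.6 20.6]
dr [ 0.003  0.    -0.001]
dr [-3.138e+00  1.000e-03  1.000e-03]
```

View pics/sidez12.png

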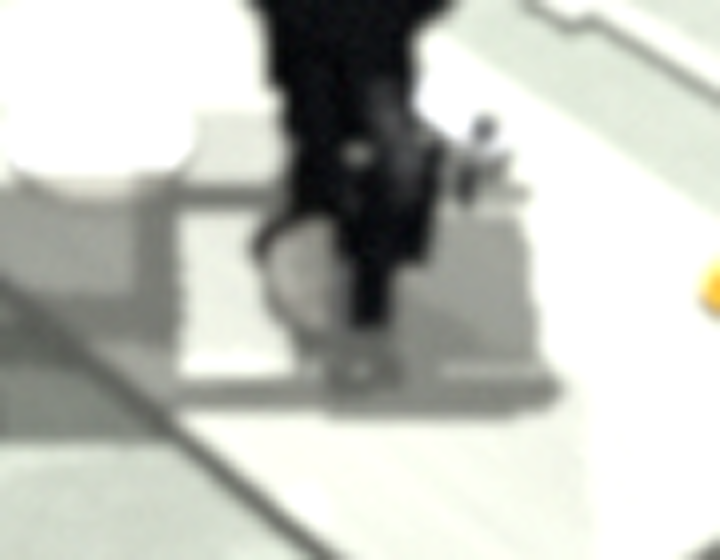

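View pics/topz12.png

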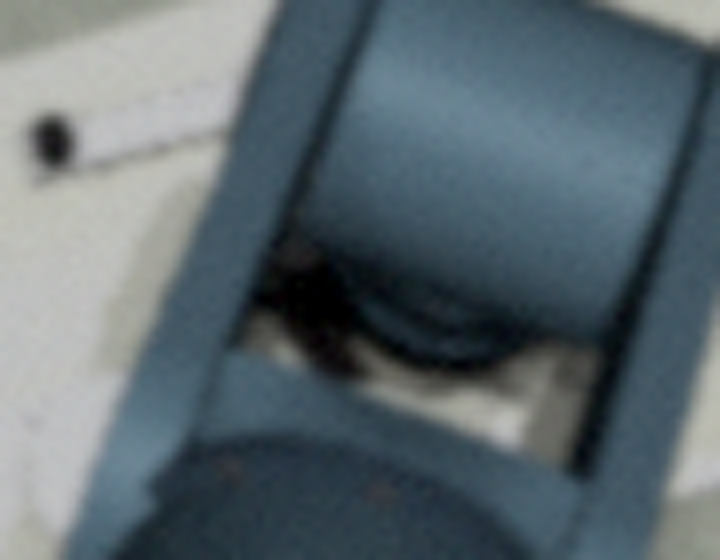

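```bash
python3 -c "
from h import *
for P in ([.5335,-.0437,.014],[.5335,-.0437,.022],[.5311,-.0642,.022]): print((proj('side',P)-[225,190])*8+[8,9])
s=cv2.imread('pics/side0.png');c=s[190:260,225:315]; c=np.clip((c.astype(float)-10)*1.3,0,255).astype('uint8'); cv2.imwrite('pics/z0.png',cv2.resize(c,None,fx=8,fy=8,interpolation=cv2.INTER_CUBIC))
"
```

```text
[324.00623097 255.79717656]
[324.57038222 238.14313345]
[340.37779655 276.09679137]
```

View pics/z0.png

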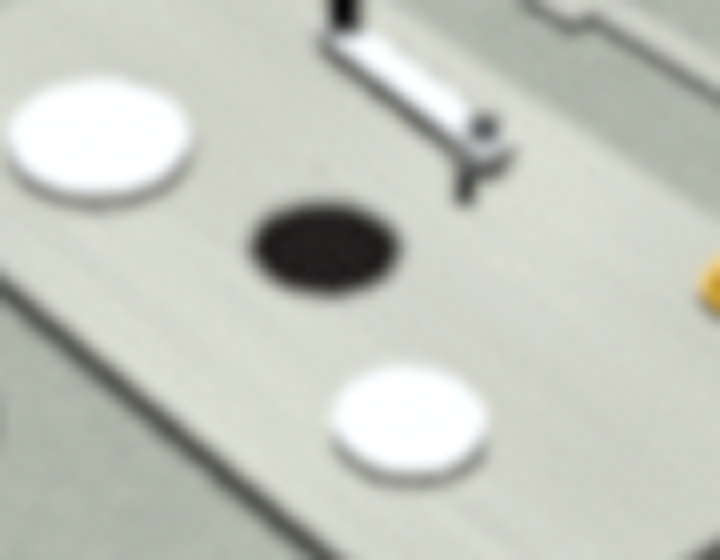

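Request:
{"api": "move_arm", "payload": {"slide": [[0, 0, 0], [0, -0.6, 4], [0, -0.6, 9], [0, -0.6, 14], [0, -0.6, 17], [0, -0.6, 19], [0, -0.6, 21], [0, -0.6, 22]], "dr": [[0, 0, 0], [0, 0, 0], [0, 0, 0], [0, 0, 0], [0, 0, 0], [0, 0, 0], [0, 0, 0], [0, 0, 0]], "fingers": [52, 52, 52, 52, 52, 52, 52, 52]}}

```text
time: 14.8
tcp_pos: [0.5338, -0.0429, -0.0063]
tcp_rot: [-0.477, 0.522, 0.477, 0.522]
force: [0.7, -0.1, 0.2]
gripper_width: 0.0522
```

```bash
python3 -c "
from h import *
plan(.5335,-.0437,-.0085,84.7)
for n in('side',):
  i=cv2.cvtColor(bot.snapshot(n),4); cv2.imwrite('pics/%s13.png'%n,i)
  c=i[190:260,225:315] if n=='side' else i[170:240,220:310]; c=np.clip((c.astype(float)-10)*1.5,0,255).astype('uint8'); cv2.imwrite('pics/%sz13.png'%n,cv2.resize(c,None,fx=8,fy=8,interpolation=cv2.INTER_CUBIC))
"
```

```text
t 14.8 tcp [ 0.5338 -0.0429 -0.0063] rpy axes x [-0.  0. -1.] z [0.089 0.996 0.   ] F [ 0.7 -0.1  0.2] w 52.2 j [-0.3   0.4   1.84  0.    0.91 -1.78]
slide [ 2.2  0.3 -0.8]
dr [ 0.003  0.    -0.   ]
dr [-3.139  0.     0.   ]
```

View pics/sidez13.png

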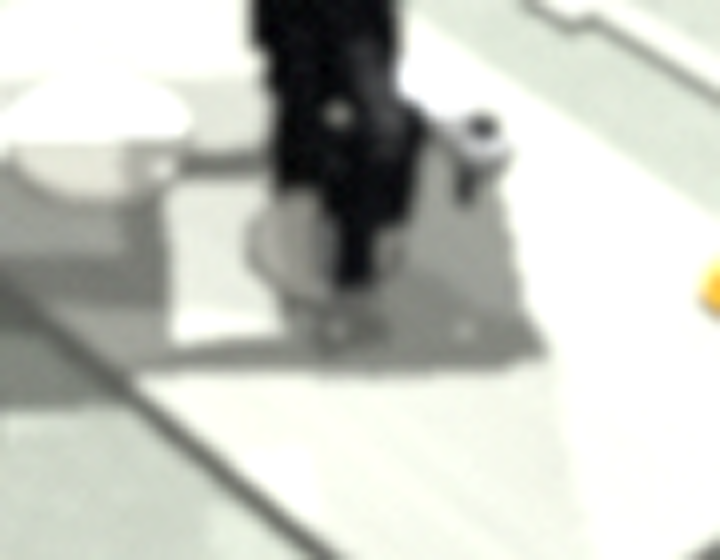

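Request:
{"api": "move_arm", "payload": {"slide": [[0, 0, 0], [0, 0, 0], [-5, 0, -1], [-20, 0, -1], [-45, 0, -1], [-70, 0, -1], [-90, 0, -1], [-90, 0, -1]], "dr": [[0, 0, 0], [0, 0, 0], [0, 0, 0], [0, 0, 0], [0, 0, 0], [0, 0, 0], [0, 0, 0], [0, 0, 0]], "fingers": [56, 62, 62, 62, 62, 62, 62, 62]}}

```text
time: 15.52
tcp_pos: [0.5372, -0.0455, 0.0888]
tcp_rot: [-0.48, 0.52, 0.474, 0.523]
force: [0.8, -0.2, 0.5]
gripper_width: 0.0624
```

```bash
python3 -c "
from h import *
plan(.5335,-.0437,-.0085,84.7)
for n in('side',):
  i=cv2.cvtColor(bot.snapshot(n),4); cv2.imwrite('pics/%s14.png'%n,i)
  c=i[190:260,225:315] if n=='side' else i[170:240,220:310]; c=np.clip((c.astype(float)-10)*1.5,0,255).astype('uint8'); cv2.imwrite('pics/%sz14.png'%n,cv2.resize(c,None,fx=8,fy=8,interpolation=cv2.INTER_CUBIC))
"
```

```text
t 15.52 tcp [ 0.5372 -0.0455  0.0888] rpy axes x [ 0.008 -0.002 -1.   ] z [ 0.09   0.996 -0.002] F [ 0.8 -0.2  0.5] w 62.4 j [-0.3   0.24  1.8   0.    1.09 -1.79]
slide [97.3  4.6  1.6]
dr [ 0.003 -0.002  0.008]
dr [-3.139e+00 -1.300e-02 -3.000e-03]
```

View pics/sidez14.png

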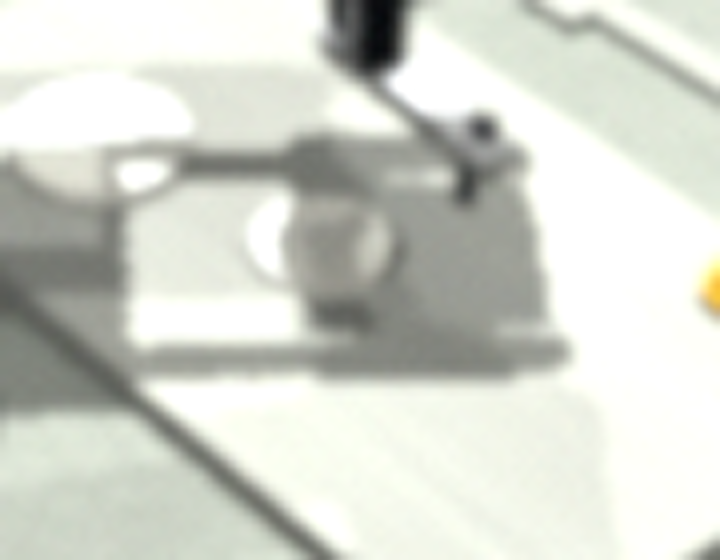

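```bash
cat >> h.py <<'E'
TH=.342; RC=np.array([.5335,-.0437])
def w(lx,ly): return RC+1e-3*np.array([np.cos(TH)*lx-np.sin(TH)*ly,np.sin(TH)*lx+np.cos(TH)*ly])
def loc(p): d=(np.array(p)[:2]-RC)*1e3; return np.array([np.cos(TH)*d[0]+np.sin(TH)*d[1],-np.sin(TH)*d[0]+np.cos(TH)*d[1]])
def knob(a,r=80): return w(75-r*np.cos(a),r*np.sin(a))
E
python3 -c "
from h import *
print(knob(1.6)); plan(*knob(1.6),.09,19.6)
f=lambda u,v:(180+(u+.5)/4.8-.5,140+(v+.5)/4.8-.5)
fs=lambda u,v:(190+(u+.5)/5-.5,170+(v+.5)/5-.5)
print('top knob top',loc(ray('top',*f(224,223),.0555)),loc(ray('top',*f(222,240),.0255)))
print('side knob top',loc(ray('side',*fs(391,75),.0555)),'bot',loc(ray('side',*fs(390,117),.0255)))
"
```

```text
[0.5795388  0.05757104]
t 15.57 tcp [ 0.5359 -0.0451  0.0866] rpy axes x [ 0.005 -0.002 -1.   ] z [ 0.09   0.996 -0.001] F [-0.1  0.3 -0.3] w 61.9 j [-0.3   0.24  1.81  0.    1.09 -1.79]
slide [ -3.3 -34.2 106.2]
dr [1.139 0.002 0.006]
dr [-2.003e+00 -6.000e-03  2.000e-03]
top knob top [78.45944183 79.72461723] [75.29857496 82.76985558]
side knob top [83.23745074 81.22950365] bot [82.76362239 80.28061988]
```

Request:
{"api": "move_arm", "payload": {"slide": [[-10, -5, 12], [-10, -10, 30], [-10, -15, 50], [-10, -20, 70], [-10, -26, 85], [-10, -32, 100], [-5, -34, 106], [-3, -34, 106]], "dr": [[0.12, 0, 0], [0.24, 0, 0], [0.36, 0, 0], [0.48, 0, 0], [0.6, 0, 0], [0.72, 0, 0], [0.84, 0, 0], [0.96, 0, 0]], "fingers": [60, 50, 45, 45, 45, 45, 45, 45]}}

```text
time: 16.23
tcp_pos: [0.5766, 0.0597, 0.0851]
tcp_rot: [-0.18, 0.684, 0.181, 0.683]
force: [-0.7, 0.2, -0.5]
gripper_width: 0.0448
```

```bash
python3 -c "
from h import *
plan(*knob(1.61),.05,19.6)
for n in('side','top'):
  i=cv2.cvtColor(bot.snapshot(n),4); cv2.imwrite('pics/%s15.png'%n,i)
  c=i[170:250,225:315] if n=='side' else i[170:240,220:310]; c=np.clip((c.astype(float)-10)*1.3,0,255).astype('uint8'); cv2.imwrite('pics/%sz15.png'%n,cv2.resize(c,None,fx=7,fy=7,interpolation=cv2.INTER_CUBIC))
"
```

```text
t 16.23 tcp [0.5766 0.0597 0.0851] rpy axes x [-0.002  0.001 -1.   ] z [ 0.869  0.494 -0.002] F [-0.7  0.2 -0.5] w 44.8 j [-0.1   0.33  1.69  0.    1.12 -0.62]
slide [35.1 -3.5  2.3]
dr [ 0.175 -0.002 -0.001]
dr [-2.967e+00  2.000e-03 -2.000e-03]
```

View pics/sidez15.png

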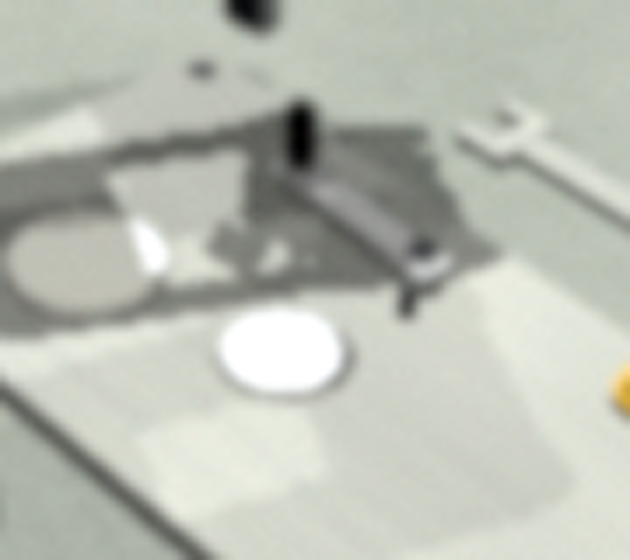

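View pics/topz15.png

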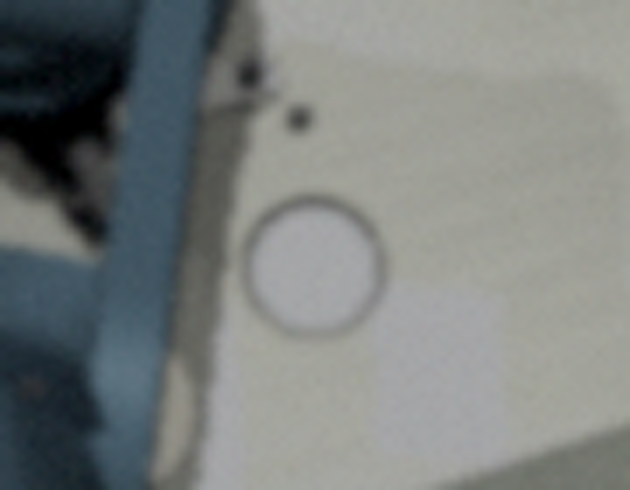

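Request:
{"api": "move_arm", "payload": {"slide": [[0, -3, 2], [0, -3.5, 2.5], [8, -3.5, 2.5], [18, -3.5, 2.5], [28, -3.5, 2.5], [38, -3.5, 2.5], [44, -3.5, 2.5], [45, -3.5, 2.5]], "dr": [[0.1, 0, 0], [0.175, 0, 0], [0.175, 0, 0], [0.175, 0, 0], [0.175, 0, 0], [0.175, 0, 0], [0.175, 0, 0], [0.175, 0, 0]], "fingers": [45, 45, 45, 45, 45, 45, 45, 45]}}

```text
time: 17.0
tcp_pos: [0.5794, 0.0565, 0.0394]
tcp_rot: [-0.122, 0.698, 0.122, 0.695]
force: [-0.2, -0.6, -0.0]
gripper_width: 0.0449
```

```bash
python3 -c "
from h import *
plan(*knob(1.61),.018,19.6)
for n in('side',):
  i=cv2.cvtColor(bot.snapshot(n),4); cv2.imwrite('pics/%s16.png'%n,i)
  c=i[150:230,225:315] if n=='side' else i[170:240,220:310]; c=np.clip((c.astype(float)-10)*1.3,0,255).astype('uint8'); cv2.imwrite('pics/%sz16.png'%n,cv2.resize(c,None,fx=7,fy=7,interpolation=cv2.INTER_CUBIC))
"
```

```text
t 17.0 tcp [0.5794 0.0565 0.0394] rpy axes x [-0.004  0.    -1.   ] z [ 0.94   0.34  -0.003] F [-0.2 -0.6 -0. ] w 44.9 j [-0.11  0.41  1.7  -0.    1.04 -0.45]
slide [21.4  0.9  1.3]
dr [ 0.005 -0.003 -0.002]
dr [-3.137e+00  3.000e-03 -5.000e-03]
```

View pics/sidez16.png

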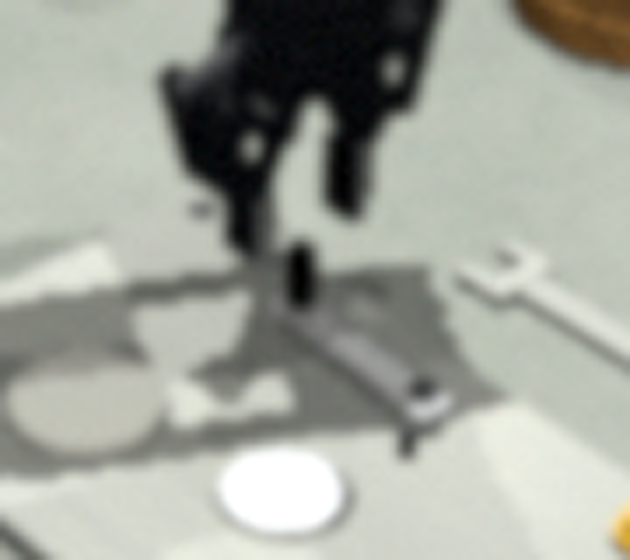

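Request:
{"api": "move_arm", "payload": {"slide": [[5, 0.5, 0.5], [10, 0.5, 0.5], [15, 0.5, 0.5], [20, 0.5, 0.5], [23, 0.5, 0.5], [23, 0.5, 0.5], [23, 0.5, 0.5], [23, 0.5, 0.5]], "dr": [[0, 0, 0], [0, 0, 0], [0, 0, 0], [0, 0, 0], [0, 0, 0], [0, 0, 0], [0, 0, 0], [0, 0, 0]], "fingers": [45, 45, 45, 45, 45, 36, 28, 20]}}

```text
time: 17.72
tcp_pos: [0.5816, 0.057, 0.0189]
tcp_rot: [-0.122, 0.696, 0.122, 0.697]
force: [0.8, 0.4, 0.2]
gripper_width: 0.0202
```

```bash
python3 -c "
from h import *
plan(*knob(1.61),.018,19.6)
for n in('side',):
  i=cv2.cvtColor(bot.snapshot(n),4); cv2.imwrite('pics/%s17.png'%n,i)
  c=i[150:230,225:315] if n=='side' else i[170:240,220:310]; c=np.clip((c.astype(float)-10)*1.3,0,255).astype('uint8'); cv2.imwrite('pics/%sz17.png'%n,cv2.resize(c,None,fx=7,fy=7,interpolation=cv2.INTER_CUBIC))
"
```

```text
t 17.72 tcp [0.5816 0.057  0.0189] rpy axes x [ 0. -0. -1.] z [0.941 0.339 0.   ] F [0.8 0.4 0.2] w 20.2 j [-0.11  0.44  1.7  -0.    1.   -0.45]
slide [ 0.9  1.2 -0.9]
dr [0.004 0.    0.   ]
dr [-3.138 -0.     0.   ]
```

View pics/sidez17.png

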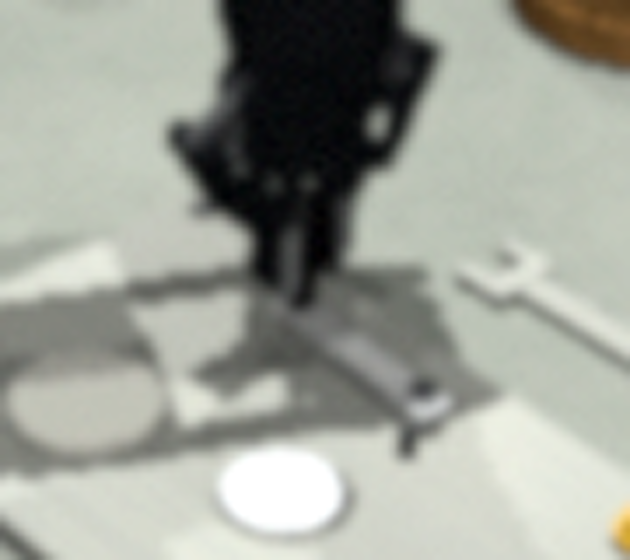

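```bash
cat >> h.py <<'E'
def arc(a0,a1,z=.0185):
    o=bot.get_obs(); T=R.from_quat(o['tcp_rot']); p=np.array(o['tcp_pos']); sl=[];dr=[]
    for a in a0+(a1-a0)*np.arange(1,9)/8:
        q=np.r_[knob(a),z]; j=TH+np.pi/2-a; X=np.array([0,0,-1.]);Z=np.array([np.cos(j),np.sin(j),0]);Y=np.cross(Z,X)
        sl.append((T.inv().apply(q-p)*1e3).round(1).tolist()); dr.append((T.inv()*R.from_matrix(np.c_[X,Y,Z])).as_rotvec().round(3).tolist())
    print(o['time'],p.round(4),o['gripper_width'],np.round(o['force'],1)); print(sl);print(dr)
E
python3 -c "
from h import *
arc(1.61,1.05)"
```

```text
17.7667 [0.5817 0.057  0.0191] 0.020174923516468764 [ 0.4 -0.1  0.2]
[[0.6, 1.2, -6.6], [0.6, 0.9, -12.2], [0.6, 0.2, -17.8], [0.6, -1.0, -23.3], [0.6, -2.5, -28.6], [0.6, -4.3, -33.9], [0.6, -6.6, -39.1], [0.6, -9.2, -44.0]]
[[-0.027, 0.0, 0.0], [-0.097, 0.0, 0.0], [-0.167, 0.0, 0.0], [-0.237, 0.0, 0.0], [-0.307, 0.0, 0.0], [-0.377, 0.0, 0.0], [-0.447, 0.0, 0.0], [-0.517, 0.0, 0.0]]
```

Request:
{"api": "move_arm", "payload": {"slide": [[0, 1, -6], [0, 1, -12], [0, 0, -18], [0, -1, -23], [0, -2.5, -28.5], [0, -4.5, -34], [0, -6.5, -39], [0, -9, -44]], "dr": [[-0.03, 0, 0], [-0.1, 0, 0], [-0.17, 0, 0], [-0.24, 0, 0], [-0.31, 0, 0], [-0.38, 0, 0], [-0.45, 0, 0], [-0.52, 0, 0]], "fingers": [20, 20, 20, 20, 20, 20, 20, 20]}}

```text
time: 18.43
tcp_pos: [0.5439, 0.0335, 0.0195]
tcp_rot: [-0.298, 0.641, 0.297, 0.642]
force: [0.7, -0.5, -0.4]
gripper_width: 0.0199
```

```bash
python3 -c "
from h import *
arc(1.05,.5)
for n in('side',):
  i=cv2.cvtColor(bot.snapshot(n),4); cv2.imwrite('pics/%s18.png'%n,i)
  c=i[150:240,225:315]; c=np.clip((c.astype(float)-10)*1.3,0,255).astype('uint8'); cv2.imwrite('pics/%sz18.png'%n,cv2.resize(c,None,fx=6,fy=6,interpolation=cv2.INTER_CUBIC))
"
```

```text
18.4333 [0.5439 0.0335 0.0195] 0.019932898267041657 [ 0.7 -0.5 -0.4]
[[1.0, 0.2, -5.8], [1.0, -0.3, -11.3], [1.0, -1.2, -16.7], [1.0, -2.5, -22.1], [1.0, -4.1, -27.3], [1.0, -6.1, -32.5], [1.0, -8.5, -37.4], [1.0, -11.1, -42.2]]
[[-0.062, 0.001, 0.002], [-0.131, 0.001, 0.002], [-0.2, 0.001, 0.002], [-0.268, 0.001, 0.002], [-0.337, 0.001, 0.002], [-0.406, 0.001, 0.002], [-0.475, 0.001, 0.002], [-0.543, 0.001, 0.002]]
```

View pics/sidez18.png

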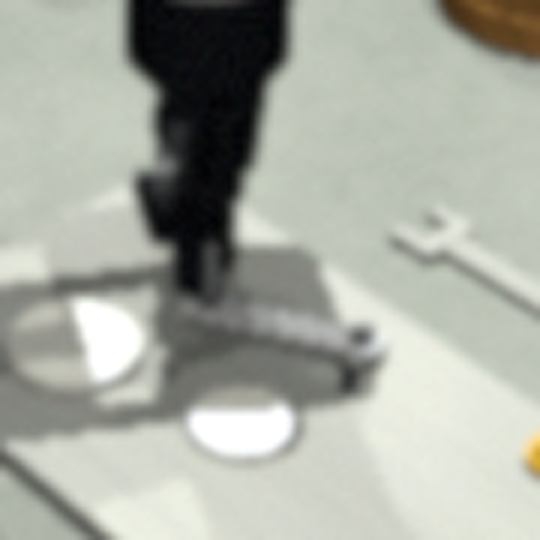

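Request:
{"api": "move_arm", "payload": {"slide": [[1, 0, -6], [1, -0.5, -11.5], [1, -1, -17], [1, -2.5, -22], [1, -4, -27.5], [1, -6, -32.5], [1, -8.5, -37.5], [1, -11, -42]], "dr": [[-0.06, 0, 0], [-0.13, 0, 0], [-0.2, 0, 0], [-0.27, 0, 0], [-0.34, 0, 0], [-0.41, 0, 0], [-0.475, 0, 0], [-0.545, 0, 0]], "fingers": [20, 20, 20, 20, 20, 20, 20, 20]}}

```text
time: 19.15
tcp_pos: [0.5249, -0.0055, 0.0184]
tcp_rot: [-0.459, 0.538, 0.459, 0.538]
force: [0.6, 1.3, 1.0]
gripper_width: 0.0199
```

```bash
python3 -c "
from h import *
arc(.5,0)
for n in('side',):
  i=cv2.cvtColor(bot.snapshot(n),4); cv2.imwrite('pics/%s19.png'%n,i)
  c=i[150:240,225:315]; c=np.clip((c.astype(float)-10)*1.3,0,255).astype('uint8'); cv2.imwrite('pics/%sz19.png'%n,cv2.resize(c,None,fx=6,fy=6,interpolation=cv2.INTER_CUBIC))
"
```

```text
19.15 [ 0.5249 -0.0055  0.0184] 0.019866910323679668 [0.6 1.3 1. ]
[[-0.1, -0.5, -5.4], [-0.1, -1.0, -10.4], [-0.1, -1.8, -15.3], [-0.1, -2.9, -20.2], [-0.1, -4.3, -25.0], [-0.1, -5.9, -29.7], [-0.1, -7.9, -34.3], [-0.1, -10.2, -38.8]]
[[-0.063, 0.0, 0.001], [-0.125, 0.0, 0.001], [-0.188, 0.0, 0.001], [-0.25, 0.0, 0.001], [-0.313, 0.0, 0.001], [-0.375, 0.0, 0.001], [-0.438, 0.0, 0.001], [-0.5, 0.0, 0.001]]
```

View pics/sidez19.png

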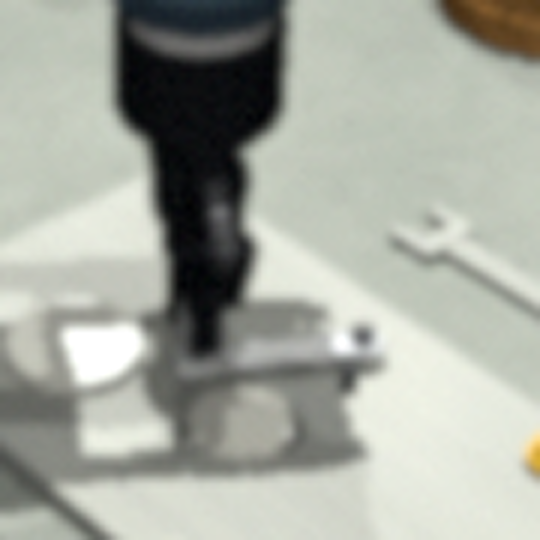

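Request:
{"api": "move_arm", "payload": {"slide": [[0, -0.5, -5.5], [0, -1, -10.5], [0, -2, -15.5], [0, -3, -20], [0, -4.5, -25], [0, -6, -30], [0, -8, -34.5], [0, -10, -38.5]], "dr": [[-0.06, 0, 0], [-0.125, 0, 0], [-0.19, 0, 0], [-0.25, 0, 0], [-0.31, 0, 0], [-0.375, 0, 0], [-0.44, 0, 0], [-0.5, 0, 0]], "fingers": [20, 20, 20, 20, 20, 20, 20, 20]}}

```text
time: 19.87
tcp_pos: [0.5282, -0.0449, 0.018]
tcp_rot: [-0.577, 0.408, 0.578, 0.408]
force: [1.0, 1.5, 1.2]
gripper_width: 0.02
```

```bash
python3 -c "
from h import *
arc(.0,-.05)
for n in('side',):
  i=cv2.cvtColor(bot.snapshot(n),4); cv2.imwrite('pics/%s20.png'%n,i)
  c=i[150:240,225:315]; c=np.clip((c.astype(float)-10)*1.3,0,255).astype('uint8'); cv2.imwrite('pics/%sz20.png'%n,cv2.resize(c,None,fx=6,fy=6,interpolation=cv2.INTER_CUBIC))
"
```

```text
19.8667 [ 0.5282 -0.0449  0.018 ] 0.020020426831014994 [1.  1.5 1.2]
[[-0.5, -0.4, -1.2], [-0.5, -0.4, -1.7], [-0.5, -0.4, -2.2], [-0.5, -0.5, -2.7], [-0.5, -0.5, -3.2], [-0.5, -0.5, -3.7], [-0.5, -0.5, -4.2], [-0.5, -0.5, -4.7]]
[[-0.008, 0.0, 0.0], [-0.014, 0.0, 0.0], [-0.02, 0.0, 0.0], [-0.027, 0.0, 0.0], [-0.033, 0.0, 0.0], [-0.039, 0.0, 0.0], [-0.045, 0.0, 0.0], [-0.052, 0.0, 0.0]]
```

View pics/sidez20.png

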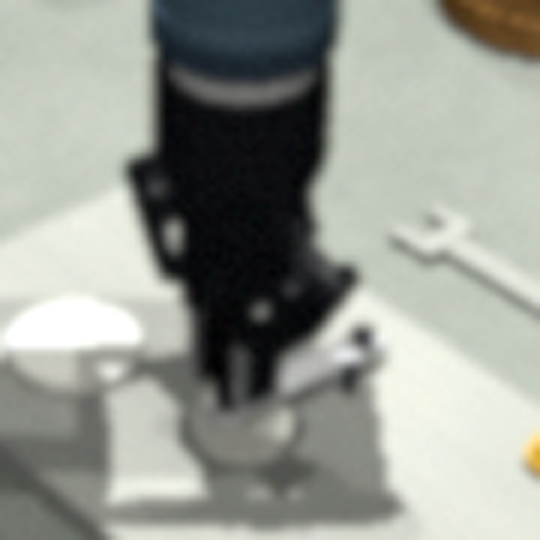

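Push in 1 mm steps until the stop force rises.

Request:
{"api": "move_arm", "payload": {"slide": [[0, 0, -0.5], [0, 0, -1], [0, 0, -1.5], [0, 0, -2], [0, 0, -2.5], [0, 0, -3], [0, 0, -3], [0, 0, -3]], "dr": [[0, 0, 0], [0, 0, 0], [0, 0, 0], [0, 0, 0], [0, 0, 0], [0, 0, 0], [0, 0, 0], [0, 0, 0]], "fingers": [20, 20, 20, 20, 20, 20, 20, 20]}}

```text
time: 20.58
tcp_pos: [0.5289, -0.0478, 0.0178]
tcp_rot: [-0.577, 0.408, 0.577, 0.408]
force: [-0.7, 0.9, 1.6]
gripper_width: 0.02
```

Request:
{"api": "move_arm", "payload": {"slide": [[0, 0, -0.5], [0, 0, -1], [0, 0, -1.5], [0, 0, -2], [0, 0, -2], [0, 0, -2], [0, 0, -2], [0, 0, -2]], "dr": [[0, 0, 0], [0, 0, 0], [0, 0, 0], [0, 0, 0], [0, 0, 0], [0, 0, 0], [0, 0, 0], [0, 0, 0]], "fingers": [20, 20, 20, 20, 20, 20, 20, 20]}}

```text
time: 21.25
tcp_pos: [0.5294, -0.0494, 0.0177]
tcp_rot: [-0.577, 0.408, 0.578, 0.408]
force: [-2.4, 4.4, 2.8]
gripper_width: 0.0199
```

Request:
{"api": "move_arm", "payload": {"slide": [[0, 0, 1], [0, 0, 2], [0, 0, 2], [-10, 0, 2], [-30, 0, 2], [-60, 0, 2], [-100, 0, 2], [-130, 0, 2]], "dr": [[0, 0, 0], [0, 0, 0], [0, 0, 0], [0, 0, 0], [0, 0, 0], [0, 0, 0], [0, 0, 0], [0, 0, 0]], "fingers": [22, 26, 30, 34, 34, 34, 34, 34]}}

```text
time: 21.92
tcp_pos: [0.5296, -0.0483, 0.1511]
tcp_rot: [0.578, -0.408, -0.577, -0.408]
force: [0.9, -0.3, 0.9]
gripper_width: 0.0336
```

```bash
python3 -c "
from h import *
plan(.42,.12,.2,90)
for n in('side',):
  i=cv2.cvtColor(bot.snapshot(n),4); cv2.imwrite('pics/%s21.png'%n,i)
  c=i[150:240,225:315]; c=np.clip((c.astype(float)-10)*1.3,0,255).astype('uint8'); cv2.imwrite('pics/%sz21.png'%n,cv2.resize(c,None,fx=6,fy=6,interpolation=cv2.INTER_CUBIC))
"
```

```text
t 21.92 tcp [ 0.5296 -0.0483  0.1511] rpy axes x [ 0.002 -0.001 -1.   ] z [-0.334  0.943 -0.002] F [ 0.9 -0.3  0.9] w 33.6 j [-0.31  0.15  1.77 -0.    1.22 -2.22]
slide [-49.3  47.1 195.1]
dr [ 0.34  -0.001  0.002]
dr [-2.802e+00 -3.000e-03 -2.000e-03]
```

View pics/sidez21.png

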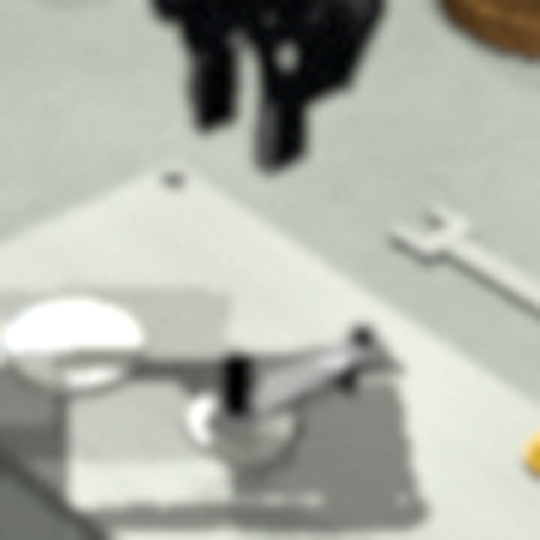

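Move aside for an unobstructed top check.

Request:
{"api": "move_arm", "payload": {"slide": [[-20, 5, 25], [-40, 12, 55], [-45, 20, 85], [-45, 28, 115], [-45, 34, 145], [-45, 40, 170], [-45, 45, 190], [-45, 45, 190]], "dr": [[0, 0, 0], [0, 0, 0], [0, 0, 0], [0, 0, 0], [0, 0, 0], [0, 0, 0], [0, 0, 0], [0, 0, 0]], "fingers": [34, 34, 34, 34, 34, 34, 34, 34]}}

```text
time: 22.63
tcp_pos: [0.4213, 0.1186, 0.1933]
tcp_rot: [-0.578, 0.407, 0.578, 0.408]
force: [0.2, 0.2, -1.2]
gripper_width: 0.034
```

```bash
python3 -c "
from h import *
for n in('side','top'):
  i=cv2.cvtColor(bot.snapshot(n),4); cv2.imwrite('pics/%s22.png'%n,i)
  c=i[180:250,225:315] if n=='side' else i[140:270,180:345]; c=np.clip((c.astype(float)-10)*1.3,0,255).astype('uint8'); k=8 if n=='side' else 4.8; cv2.imwrite('pics/%sz22.png'%n,cv2.resize(c,None,fx=k,fy=k,interpolation=cv2.INTER_CUBIC))
"
```

```text
(no output)
```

View pics/sidez22.png

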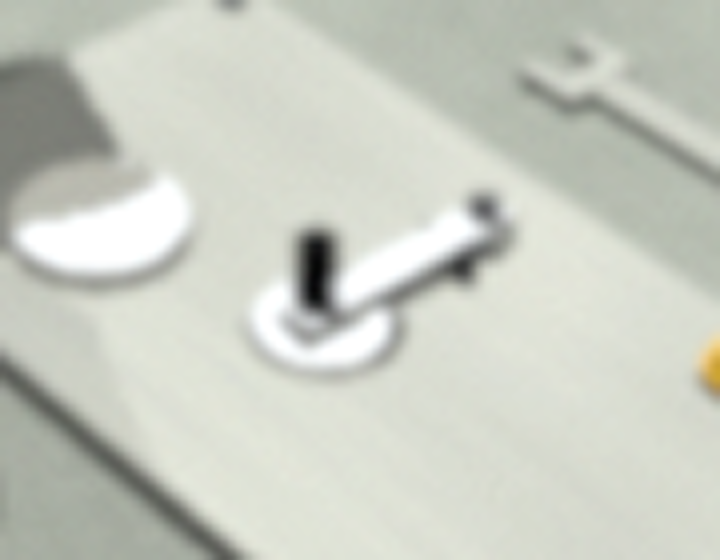

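View pics/topz22.png

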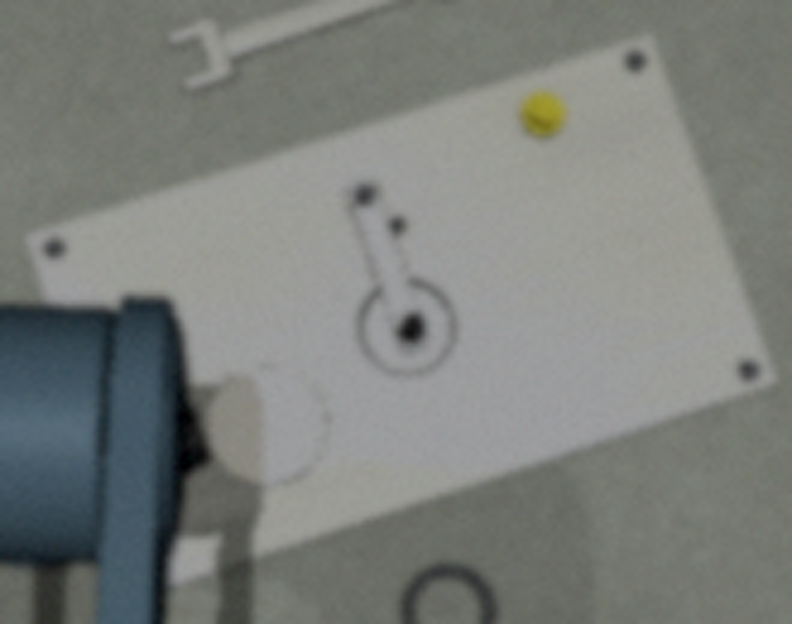

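```bash
python3 -c "
from h import *
f=lambda u,v:(180+(u+.5)/4.8-.5,140+(v+.5)/4.8-.5)
k=ray('top',*f(411,328),.0405)[:2]; p=ray('top',*f(363,194),.028)[:2]
print(loc(k),loc(p)); d=loc(k)-loc(p); print('angle',np.arctan2(d[1],-d[0]),np.hypot(*d))
print(bot.get_obs()['time']); bot.sign_off()"
```

```text
[-5.47834984  0.80331742] [75.12043187  0.92634218]
angle -0.0015263836489286396 80.59887559587182
22.7333
the job is handed in; nothing more can be done
```

The smaller disc is seated in the recess and the bar is closed over it against its stop. I handed the job in at 22.7 s of the 51 s allowed; `sign_off` reports no verdict.

**What I did**
- I centred the gripper on the smaller disc with two grips at right angles.
- I dragged the disc across the plate without deliberately raising it. I kept it loosely caged for the last 20 mm, until it dropped into the recess.
- I swung the bar round by its knob, with the fingers loose around it, until the force rose to about 5 N at the stop. Then I opened the fingers and backed away.

**Last checks**
- **Disc:** the top view shows an even dark gap all round it, and the bar passed over it freely.
- **Bar:** it measures about 0.00 rad from closed, lying next to the stop pin. The knob measures 80.6 mm from the pivot, against 80 mm given.
- **Gripper:** it is open and clear of everything, with only noise on the force reading.
- **Other objects:** the larger disc, thumb nut, spanner and collar look unmoved in the pictures. I did not check the jar, beaker and bottle again; the arm crossed near them only at the start, well above them.

**What disagreed**
- **Tip height:** the fingertips sat about 20–26 mm higher than the TCP reading implied, more than the 13 mm swing described. I found the plate by force contact instead.
- **Side camera:** its positions differed from the top camera's by about 3 mm. A side-view height check I tried for whether the disc was seated was inconclusive, so I relied on the even gap in the top view.

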